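# Find the rattling tin and show it

### The arm

A 7-joint arm with a two-finger parallel gripper is mounted at the origin on the work surface. World frame = base frame: x ahead of the robot, y to its left, z up, the work surface at z = 0. Lengths are in m, angles in degrees, forces in N, time in s.
With the tool pointing down it reaches from about 0.4 to 0.875 m from the base axis. Payload 6.5 kg.
Tool frame: the origin (TCP) lies at the very end of the fingers, on their centre line; the grasp point (between the pads) lies ctrl.grasp_offset behind it (ctrl.grasp_offset is the distance from the TCP to the grasp point, in m); z points along the fingers, y is the direction in which the jaws open and shut (so a half turn about z gives the same grasp; the last joint's range is limited). The gripper opens to 88 mm and grips with 3 to 60 N. Pads are 18 mm wide; open, the fingers measure 123 mm over their backs; the gripper's body (75 mm by 187 mm) begins 45 mm behind the grasp point.
Start: joints at [61.582, 30.733, -0.252, 88.115, 0.149, 61.152, -4.079], TCP at [0.271, -0.591, 0.239] pointing down, gripper open.
Joint ranges: [-154.64, 154.64], [-21.42, 123.67], [-72.66, 72.17], [13.99, 137.28], [-74.86, 254.86], [10.95, 109.41], [-158.01, 158.01]. Speed limits (degrees/s): [136.94, 136.94, 180, 180, 180, 180, 180].

### API

Orientations are given as a 3x3 rotation matrix whose columns are the frame's x, y, z axes.
In Python, from station import ctrl, optics gives the robot as it stands.
- The arm moves only by the tool arm_command, never from a script. Its argument "plan" is a list that holds one entry, the list of rows, each a list of 5 numbers: the shift along the tool's x, y, z in mm, then the turn about the tool's z in rad, then the finger opening in mm, from 0 to 88.1. In form: [[[tx, ty, tz, spin, hand], ...]]. A call has 1 to 8 rows; each row shifts and turns the pose as measured when the row begins, along the tool's axes as they then stand; what a row does not reach is not made up. A row lasts 1/8 s, in which the tool goes at most 62.5 mm and 10.7 degrees, less where a joint would pass 70% of its speed; a pose out of reach is approached as far as the arm can. A call is refused whole if a number of a shift passes 62.5 or a number of a turn 0.188, either way. A call with a gripper value outside its range is refused whole. The fingers move at their own pace and stop on an object; "force" is the grip in N (left out, the last holds). Time passes only in rows, so rows that do not move let the fingers close. It gives the time, the measured TCP pose, the force and the opening at its end, in the units of the state.
- ctrl.get_obs(): the state, without advancing time (a new reading comes with each control period).
- optics.grab_frame(name): name is "scene" or "side" or "wrist"; returns a dict with "img" (420x560x3 uint8, red, green, blue), "depth" (420x560 float32, m along the optical axis (not along the pixel's ray), 0 where there is no reading), "mtx" (3x3 intrinsics, pixels), "extrinsics" (4x4, takes a point from camera to world coordinates). Camera axes: x right, y up, looking along -z (the intrinsics and any distortion apply to the point x, -y, -z); pixel columns grow to the right and rows downward; lengths in m; the calibration is good to about 2 mm. A picture is of the moment at which its call begins.
- ctrl.close_job(): hands the job in, once; it reports no verdict.
Trained networks look in a picture, given as the dict that the camera call returned (one of the last four; its "shot" number tells which), for a name from the list of things; names that differ only in an ending like _2 or _b are one class to them, and where a whole thing is asked for, a point or a joint stands for the part that bears it (a point fixed in the world has none). Each returns a list of dicts, best first, with "score" (0 to 1); they miss things now and then, are a little off and sometimes report something else, mostly with a low value. They report only what shows in the picture. A call takes as long as a camera call.
- optics.boxes_of(picture, thing): "centre" ([x, y, z] in m, in the coordinates of the camera as it stood for that picture, good to about 4 mm: the middle of the surface that is visible of it).
- optics.trace(picture, thing): "mask" (420x560 bool, what is visible of it).
- optics.pinpoint(picture, thing): "centre" ([x, y, z] in m, in the coordinates of the camera as it stood for that picture, good to about 4 mm: a listed point, or the origin of a listed thing).
The state is a dict: "t": time; "q": joint angles; "joint_vel": joint speeds; "joint_efforts": joint torques, N m; "eef_pos": TCP position; "eef_rot": TCP orientation; "ft_force": force on the tool from outside, world axes, zero at the start; "ft_torque": the same for the moment, N m; "gripper_width": finger opening in m.
Only numpy, scipy, OpenCV 4.12 (cv2) and the standard library are available. Lean on these libraries where they do the work, as an engineer would, in place of code of your own. Each camera call takes 0.05 s, during which the arm holds its last target.

### The job

Push the loose half of the low wooden stand up against the fixed half so that the two make one ledge with no gap. Then find out by shaking or rocking which of the three sealed tins has a ball rattling inside, and stand the two silent tins upright on the closed ledge, anywhere on it. Finish while still holding the rattling tin in the gripper, upright and still, about 15 cm above the middle of the round cork mat, without putting it down or letting go, and leave everything else on the shelf where it is.

Things in the scene. Friction and masses are not known exactly. Their poses are not given: they have to be found in the camera images.
- stand: fixed half of a low wooden stand: block 180 (x) by 120 (y) mm, flat top 28 mm above the shelf, two small screw heads on top, a 12 mm wide, 20 mm high strip along its outer (+y) edge. Origin: centre of the underside of the block; z up; its -y face, 60 mm from the origin, is the one the loose half must meet
- stand_loose: loose half: a like 180 (x) by 120 (y) mm block, 28 mm high, 0.3-0.45 kg, slides on the shelf; starts on the -y side of the fixed half, nearly square to it, with a gap of 25 to 55 mm. Closed, its +y face touches the fixed half and its origin lies at (0, -120 mm) in the fixed half's frame. Origin: centre of the underside; axes along its edges
- tin_a: one of three sealed oblong steel tins alike to look at: 160 mm long (x), 66 mm wide (y), 55 mm high, lid rim 0.6 mm proud, 0.12-0.36 kg besides the ball (weight is no proof). Any of them may hide the loose steel ball (110 g, 30 mm across; it rolls up to 60 mm either way from the middle along the length and knocks on the ends); nothing moves in the other two. Origin: centre of the underside; z up
- tin_b: one of three sealed oblong steel tins alike to look at: 160 mm long (x), 66 mm wide (y), 55 mm high, lid rim 0.6 mm proud, 0.12-0.36 kg besides the ball (weight is no proof). Any of them may hide the loose steel ball (110 g, 30 mm across; it rolls up to 60 mm either way from the middle along the length and knocks on the ends); nothing moves in the other two. Origin: centre of the underside; z up
- tin_c: one of three sealed oblong steel tins alike to look at: 160 mm long (x), 66 mm wide (y), 55 mm high, lid rim 0.6 mm proud, 0.12-0.36 kg besides the ball (weight is no proof). Any of them may hide the loose steel ball (110 g, 30 mm across; it rolls up to 60 mm either way from the middle along the length and knocks on the ends); nothing moves in the other two. Origin: centre of the underside; z up
- mat: round cork mat fixed flat on the shelf, 120 mm across, 4 mm thick, where the found tin is shown. Origin: centre of the underside
- steel_cup: open steel cup, 72 mm across, 85 mm high; to be left alone. Origin: centre of the underside
- egg_cup: white ceramic egg cup, 50 mm across, 52 mm high; to be left alone. Origin: centre of the underside
- funnel: plastic funnel standing mouth down, 90 mm across, 90 mm high; to be left alone. Origin: centre of the underside
- scrub_brush: scrubbing brush lying bristles down, head 110 x 40 mm and 36 mm high, its handle reaching 138 mm from the origin along its -x; to be left alone. Origin: centre of the underside
- bowl: white ceramic bowl, 100 mm across, 45 mm high; to be left alone. Origin: centre of the underside
- soap_bottle: dish soap bottle, 60 mm across, 150 mm high; to be left alone. Origin: centre of the underside

How it is judged (in metres and radians):
On the way, in this order (a step that is already met when the one before it is completed fails the run):
1. the loose half of the stand is flush against the fixed half (y of stand_loose in the frame of stand between -0.123 and -0.115 m and x of stand_loose in the frame of stand between -0.015 and 0.015 m and angle between the y axis of stand_loose and the y axis of stand, either way round below 0.04 rad and angle between stand_loose's own z axis and vertical below 0.05 rad), for 0.2 s.
2. a tin is lifted clear of the shelf and shaken or tilted (((height (world z) of tin_a above 0.02 m and (linear speed of tin_a above 0.1 m/s or angular speed of tin_a above 0.3 rad/s or angle between tin_a's own z axis and vertical above 0.15 rad)) or (height (world z) of tin_b above 0.02 m and (linear speed of tin_b above 0.1 m/s or angular speed of tin_b above 0.3 rad/s or angle between tin_b's own z axis and vertical above 0.15 rad)) or (height (world z) of tin_c above 0.02 m and (linear speed of tin_c above 0.1 m/s or angular speed of tin_c above 0.3 rad/s or angle between tin_c's own z axis and vertical above 0.15 rad)))), for 0.02 s.
3. the two silent tins stand upright on the closed ledge, let go (((distance between ball_center and tin_a below 0.07 m and (x of tin_b in the frame of stand between -0.06 and 0.06 m and y of tin_b in the frame of stand between -0.175 and 0.065 m and z of tin_b in the frame of stand between 0.022 and 0.034 m and angle between tin_b's own z axis and vertical below 0.1 rad and linear speed of tin_b below 0.03 m/s and contact force between the fingers and tin_b below 0.2 N) and (x of tin_c in the frame of stand between -0.06 and 0.06 m and y of tin_c in the frame of stand between -0.175 and 0.065 m and z of tin_c in the frame of stand between 0.022 and 0.034 m and angle between tin_c's own z axis and vertical below 0.1 rad and linear speed of tin_c below 0.03 m/s and contact force between the fingers and tin_c below 0.2 N)) or (distance between ball_center and tin_b below 0.07 m and (x of tin_a in the frame of stand between -0.06 and 0.06 m and y of tin_a in the frame of stand between -0.175 and 0.065 m and z of tin_a in the frame of stand between 0.022 and 0.034 m and angle between tin_a's own z axis and vertical below 0.1 rad and linear speed of tin_a below 0.03 m/s and contact force between the fingers and tin_a below 0.2 N) and (x of tin_c in the frame of stand between -0.06 and 0.06 m and y of tin_c in the frame of stand between -0.175 and 0.065 m and z of tin_c in the frame of stand between 0.022 and 0.034 m and angle between tin_c's own z axis and vertical below 0.1 rad and linear speed of tin_c below 0.03 m/s and contact force between the fingers and tin_c below 0.2 N)) or (distance between ball_center and tin_c below 0.07 m and (x of tin_a in the frame of stand between -0.06 and 0.06 m and y of tin_a in the frame of stand between -0.175 and 0.065 m and z of tin_a in the frame of stand between 0.022 and 0.034 m and angle between tin_a's own z axis and vertical below 0.1 rad and linear speed of tin_a below 0.03 m/s and contact force between the fingers and tin_a below 0.2 N) and (x of tin_b in the frame of stand between -0.06 and 0.06 m and y of tin_b in the frame of stand between -0.175 and 0.065 m and z of tin_b in the frame of stand between 0.022 and 0.034 m and angle between tin_b's own z axis and vertical below 0.1 rad and linear speed of tin_b below 0.03 m/s and contact force between the fingers and tin_b below 0.2 N))) and y of stand_loose in the frame of stand between -0.125 and -0.115 m and x of stand_loose in the frame of stand between -0.015 and 0.015 m and angle between the y axis of stand_loose and the y axis of stand, either way round below 0.04 rad and angle between stand_loose's own z axis and vertical below 0.05 rad), for 0.2 s.
At the end, for the whole second after the job is handed in: Stand closed (gap < 5 mm, edges within 15 mm, square to 0.04 rad); both silent tins upright, still, released, centres on the ledge; rattling tin held by the fingers, still, upright to 0.2 rad, underside 90-230 mm above the shelf, axis within 45 mm of the mat centre; bystanders in place (((distance between ball_center and tin_a below 0.07 m and horizontal distance between tin_a and mat below 0.045 m and height (world z) of tin_a between 0.09 and 0.23 m and angle between tin_a's own z axis and vertical below 0.2 rad and linear speed of tin_a below 0.05 m/s and contact force between the fingers and tin_a above 1 N and (x of tin_b in the frame of stand between -0.06 and 0.06 m and y of tin_b in the frame of stand between -0.175 and 0.065 m and z of tin_b in the frame of stand between 0.022 and 0.034 m and angle between tin_b's own z axis and vertical below 0.1 rad and linear speed of tin_b below 0.03 m/s and contact force between the fingers and tin_b below 0.2 N) and (x of tin_c in the frame of stand between -0.06 and 0.06 m and y of tin_c in the frame of stand between -0.175 and 0.065 m and z of tin_c in the frame of stand between 0.022 and 0.034 m and angle between tin_c's own z axis and vertical below 0.1 rad and linear speed of tin_c below 0.03 m/s and contact force between the fingers and tin_c below 0.2 N)) or (distance between ball_center and tin_b below 0.07 m and horizontal distance between tin_b and mat below 0.045 m and height (world z) of tin_b between 0.09 and 0.23 m and angle between tin_b's own z axis and vertical below 0.2 rad and linear speed of tin_b below 0.05 m/s and contact force between the fingers and tin_b above 1 N and (x of tin_a in the frame of stand between -0.06 and 0.06 m and y of tin_a in the frame of stand between -0.175 and 0.065 m and z of tin_a in the frame of stand between 0.022 and 0.034 m and angle between tin_a's own z axis and vertical below 0.1 rad and linear speed of tin_a below 0.03 m/s and contact force between the fingers and tin_a below 0.2 N) and (x of tin_c in the frame of stand between -0.06 and 0.06 m and y of tin_c in the frame of stand between -0.175 and 0.065 m and z of tin_c in the frame of stand between 0.022 and 0.034 m and angle between tin_c's own z axis and vertical below 0.1 rad and linear speed of tin_c below 0.03 m/s and contact force between the fingers and tin_c below 0.2 N)) or (distance between ball_center and tin_c below 0.07 m and horizontal distance between tin_c and mat below 0.045 m and height (world z) of tin_c between 0.09 and 0.23 m and angle between tin_c's own z axis and vertical below 0.2 rad and linear speed of tin_c below 0.05 m/s and contact force between the fingers and tin_c above 1 N and (x of tin_a in the frame of stand between -0.06 and 0.06 m and y of tin_a in the frame of stand between -0.175 and 0.065 m and z of tin_a in the frame of stand between 0.022 and 0.034 m and angle between tin_a's own z axis and vertical below 0.1 rad and linear speed of tin_a below 0.03 m/s and contact force between the fingers and tin_a below 0.2 N) and (x of tin_b in the frame of stand between -0.06 and 0.06 m and y of tin_b in the frame of stand between -0.175 and 0.065 m and z of tin_b in the frame of stand between 0.022 and 0.034 m and angle between tin_b's own z axis and vertical below 0.1 rad and linear speed of tin_b below 0.03 m/s and contact force between the fingers and tin_b below 0.2 N))) and y of stand_loose in the frame of stand between -0.125 and -0.115 m and x of stand_loose in the frame of stand between -0.015 and 0.015 m and angle between the y axis of stand_loose and the y axis of stand, either way round below 0.04 rad and angle between stand_loose's own z axis and vertical below 0.05 rad); the arm keeps its last pose, push and grip.
It fails at once if a bystander is moved by more than 30 mm or knocked over (distance of any of steel_cup, egg_cup, funnel, scrub_brush, bowl, soap_bottle from where it was at the start of the episode above 0.03 m or angle between any of steel_cup, egg_cup, funnel, scrub_brush, bowl, soap_bottle's own z axis and vertical above 0.5 rad).
It also fails if it takes over 72 s, if anything falls off the work surface, if the arm or the gripper's body presses on something with over 40 N, if the wrist force passes 120 N, or if a joint passes its speed limit or range.

## Working session

There is one attempt and no reset: what is moved stays moved. The work goes in short steps, Python scripts to look and compute and a tool call to move; the robot and the scene stay as the last step left them, time stands still between calls to the robot, and variables do not carry over. Pictures are saved under pics/ and viewed, and the job is handed in when it is done.

Besides the shell and the picture viewer there is one more tool, called after "Emit:" by a JSON object that holds its "op" and its "data". arm_command: Moves the arm, as the interface text tells. Its arguments: {"type":"object","properties":{"plan":{"type":"array","items":{"type":"array","items":{"type":"array","items":{"type":"number"}}}},"force":{"type":"number"}},"required":["plan"]}

```bash
ls; mkdir -p pics; cat > h.py <<'E'
from station import ctrl, optics
import numpy as np, cv2
def save(f,name): cv2.imwrite('pics/'+name, cv2.cvtColor(f['img'],cv2.COLOR_RGB2BGR))
def w(f,c):
    return (f['extrinsics']@np.r_[c,1])[:3]
def cloud(f,mask=None):
    d=f['depth']; v,u=np.nonzero((d>0)&(mask if mask is not None else True))
    z=d[v,u]; K=f['mtx']
    P=np.c_[(u-K[0,2])/K[0,0]*z, -(v-K[1,2])/K[1,1]*z, -z, np.ones(len(z))]
    return (P@f['extrinsics'].T)[:,:3]
E
python3 - <<'E'
from h import *
o=ctrl.get_obs(); print({k:np.round(v,3).tolist() for k,v in o.items()}, ctrl.grasp_offset)
for n in ['scene','side','wrist']:
    f=optics.grab_frame(n); save(f,n+'0.png'); print(n,np.round(f['extrinsics'],3).tolist(), {k for k in f})
    if n=='wrist': continue
    for t in ['stand','stand_loose','tin_a','mat','steel_cup','egg_cup','funnel','scrub_brush','bowl','soap_bottle']:
        for r in optics.pinpoint(f,t)[:4]: print(t,np.round(w(f,r['centre']),3),round(r['score'],2))
E
```

```text
pics
{'t': 0.0, 'q': [61.582, 30.778, -0.255, 88.171, 0.148, 61.151, -4.08], 'joint_vel': [0.007, -0.013, 0.121, -0.168, -0.006, 0.054, 0.091], 'joint_efforts': [-0.0, -57.099, 0.991, -25.16, -0.056, 0.018, 0.0], 'eef_pos': [0.271, -0.59, 0.238], 'eef_rot': [[0.909, 0.417, -0.001], [0.417, -0.909, 0.002], [-0.0, -0.002, -1.0]], 'ft_force': [-0.237, -0.222, -0.906], 'ft_torque': [0.04, 0.04, 0.018], 'gripper_width': 0.088} 0.0187
scene [[-0.896, -0.366, 0.25, 0.985], [0.443, -0.748, 0.495, 0.668], [0.006, 0.554, 0.832, 1.21], [0.0, 0.0, 0.0, 1.0]] {'img', 'mtx', 'shot', 'depth', 'extrinsics'}
stand [ 0.482  0.39  -0.001] 0.56
tin_a [ 0.471 -0.331  0.001] 0.74
tin_a [ 0.477 -0.002 -0.003] 0.67
tin_a [ 0.476 -0.166  0.004] 0.62
mat [ 0.663  0.035 -0.004] 0.96
steel_cup [ 0.64  -0.412  0.001] 0.81
egg_cup [ 0.728 -0.287 -0.003] 0.55
egg_cup [ 0.627 -0.264 -0.001] 0.48
funnel [ 0.727 -0.286  0.001] 0.71
scrub_brush [0.782 0.12  0.   ] 0.89
bowl [0.734 0.309 0.003] 0.65
soap_bottle [ 0.783 -0.181  0.002] 0.67
side [[-0.846, 0.307, -0.435, 0.071], [-0.533, -0.504, 0.68, 0.83], [-0.01, 0.807, 0.59, 0.769], [0.0, 0.0, 0.0, 1.0]] {'img', 'mtx', 'shot', 'depth', 'extrinsics'}
stand [0.482 0.389 0.003] 0.75
stand [ 0.476 -0.005 -0.   ] 0.4
stand_loose [0.486 0.237 0.002] 0.68
tin_a [ 0.472 -0.172  0.003] 0.92
tin_a [ 0.476 -0.006  0.001] 0.63
tin_a [0.782 0.116 0.007] 0.52
mat [0.667 0.029 0.   ] 0.64
steel_cup [ 0.64  -0.414  0.003] 0.66
egg_cup [ 0.627 -0.27  -0.001] 0.5
egg_cup [0.487 0.236 0.004] 0.35
funnel [ 0.732 -0.285  0.003] 0.73
scrub_brush [0.783 0.117 0.003] 0.98
bowl [0.735 0.307 0.004] 0.78
wrist [[0.416, 0.875, 0.248, 0.334], [-0.909, 0.401, 0.113, -0.562], [-0.001, -0.273, 0.962, 0.384], [0.0, 0.0, 0.0, 1.0]] {'img', 'mtx', 'shot', 'depth', 'extrinsics'}
```

View pics/scene0.png

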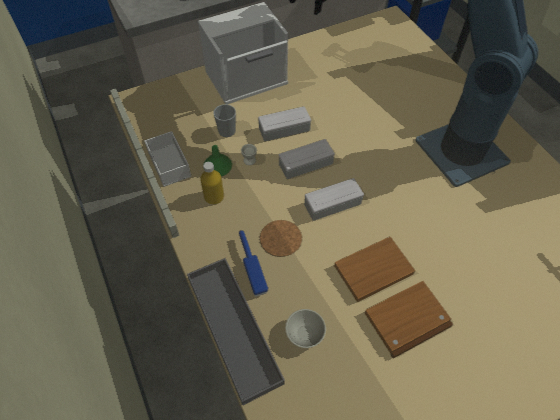

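View pics/side0.png

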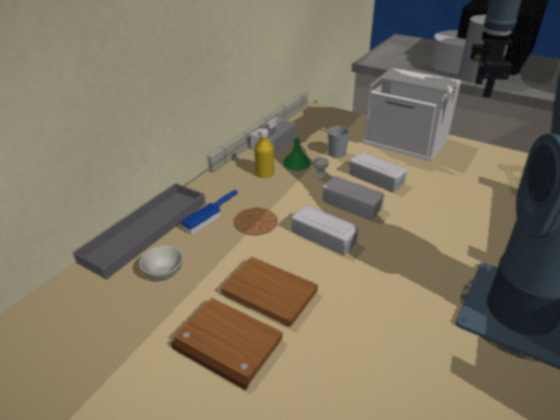

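The scene picture shows three tins in a row around (285,122), (306,157) and (334,197), with the loose half at (374,267), the fixed half at (408,317) and the mat at (280,238). Next I'll fit precise poses from depth.

```bash
cat >> h.py <<'E'
def rect(P,zlo,zhi,c,r):
    m=(P[:,2]>zlo)&(P[:,2]<zhi)&(np.hypot(P[:,0]-c[0],P[:,1]-c[1])<r)
    Q=P[m]
    if len(Q)<20: return None
    # trim: grid occupancy for robustness
    G=np.zeros((400,400),np.uint8); ij=((Q[:,:2]-np.array(c))*1000/1+200).astype(int)
    ok=((ij>=0)&(ij<400)).all(1); G[ij[ok,1],ij[ok,0]]=255
    G=cv2.morphologyEx(G,cv2.MORPH_CLOSE,np.ones((9,9)))
    n,l,s,ce=cv2.connectedComponentsWithStats(G); k=1+np.argmax(s[1:,4])
    pts=np.argwhere(l==k)[:,::-1].astype(np.float32)
    (cx,cy),(a,b),t=cv2.minAreaRect(pts)
    if a<b: a,b,t=b,a,t+90
    t=(t+90)%180-90
    return dict(c=np.round([(cx-200)/1000+c[0],(cy-200)/1000+c[1]],4),size=(round(a),round(b)),ang=round(t,1),z=round(float(np.median(Q[:,2])),4),n=len(Q))
E
python3 - <<'E'
from h import *
for n in ['scene','side']:
    f=optics.grab_frame(n); P=cloud(f)
    print(n)
    for nm,c,zl,zh,r in [('stand',(.482,.39),.02,.035,.13),('strip',(.482,.39),.04,.06,.13),('loose',(.486,.237),.02,.035,.13),('A',(.475,-.331),.045,.065,.11),('B',(.474,-.169),.045,.065,.11),('C',(.476,-.003),.045,.065,.11),('floor',(.4,.1),-.02,.01,.03)]:
        print(nm,rect(P,zl,zh,c,r))
    for t in ['stand','stand_loose','tin_a']:
        for r in optics.trace(f,t)[:4]:
            Q=cloud(f,r['mask']);print(t,round(r['score'],2),np.round(np.median(Q,0),3),np.round(np.percentile(Q,[2,98],axis=0),3).tolist())
E
```

```text
scene
stand {'c': array([0.4805, 0.3967]), 'size': (183, 134), 'ang': 0.9, 'z': 0.0278, 'n': 4117}
strip None
loose {'c': array([0.4841, 0.2394]), 'size': (184, 121), 'ang': 0.7, 'z': 0.0278, 'n': 3359}
A {'c': array([ 0.47  , -0.3312]), 'size': (162, 75), 'ang': -8.4, 'z': 0.0536, 'n': 817}
B {'c': array([ 0.4754, -0.1693]), 'size': (161, 71), 'ang': -3.6, 'z': 0.0539, 'n': 947}
C {'c': array([4.76e-01, 4.00e-04]), 'size': (162, 71), 'ang': -4.5, 'z': 0.0538, 'n': 1104}
floor {'c': array([0.3992, 0.0997]), 'size': (59, 57), 'ang': 10.3, 'z': -0.0001, 'n': 280}
stand 0.93 [0.486 0.403 0.027] [[0.396, 0.336, 0.014], [0.571, 0.463, 0.033]]
stand 0.47 [0.483 0.012 0.052] [[0.398, -0.038, 0.0], [0.556, 0.037, 0.059]]
stand_loose 0.94 [0.49  0.244 0.028] [[0.4, 0.182, 0.013], [0.574, 0.299, 0.032]]
stand_loose 0.4 [0.485 0.011 0.052] [[0.4, -0.033, 0.005], [0.556, 0.037, 0.059]]
tin_a 0.92 [ 0.477 -0.314  0.051] [[0.396, -0.367, 0.004], [0.55, -0.291, 0.059]]
tin_a 0.86 [ 0.483 -0.153  0.052] [[0.402, -0.201, 0.005], [0.555, -0.133, 0.059]]
side
stand {'c': array([0.4821, 0.3946]), 'size': (182, 135), 'ang': 1.0, 'z': 0.0292, 'n': 6093}
strip None
loose {'c': array([0.4845, 0.2366]), 'size': (182, 123), 'ang': 0.6, 'z': 0.0295, 'n': 4376}
A {'c': array([ 0.4698, -0.3327]), 'size': (163, 74), 'ang': -8.3, 'z': 0.0557, 'n': 748}
B {'c': array([ 0.4753, -0.1724]), 'size': (163, 73), 'ang': -3.4, 'z': 0.0559, 'n': 934}
C {'c': array([ 0.475 , -0.0033]), 'size': (162, 73), 'ang': -3.7, 'z': 0.0558, 'n': 1200}
floor {'c': array([0.3992, 0.0993]), 'size': (60, 57), 'ang': -62.2, 'z': 0.0017, 'n': 353}
stand 0.58 [0.473 0.406 0.029] [[0.393, 0.332, 0.008], [0.568, 0.461, 0.032]]
stand_loose 0.65 [0.476 0.248 0.029] [[0.396, 0.181, 0.012], [0.57, 0.297, 0.032]]
tin_a 0.84 [ 0.468 -0.145  0.05 ] [[0.396, -0.2, 0.004], [0.552, -0.135, 0.059]]
tin_a 0.83 [0.464 0.021 0.053] [[0.395, -0.035, 0.003], [0.551, 0.035, 0.059]]
```

```bash
cat >> h.py <<'E'
def plan(x,y,z,yaw=None,hand=88,step=60,start=None):
    """yaw: world angle (deg) of tool y axis, modulo 180 not applied"""
    o=ctrl.get_obs(); p=o['eef_pos'].copy(); R=o['eef_rot'].copy()
    p=np.array(p);R=np.array(R)
    cur=np.degrees(np.arctan2(R[1,1],R[0,1]))
    d=0 if yaw is None else (yaw-cur+180)%360-180
    v=np.array([x,y,z])-p
    n=int(max(np.ceil(np.linalg.norm(v)*1000/step),np.ceil(abs(d)/10.2),1))
    s=-np.radians(d)/n
    for i in range(n):
        l=R.T@(v/n)*1000
        print([round(l[0],1),round(l[1],1),round(l[2],1),round(s,3),hand],end=',')
        R=R@cv2.Rodrigues(np.array([0,0,s]))[0]
    print(' cur yaw',round(cur,1),'d',round(d,1),'n',n,'pos',np.round(p,4))
E
python3 -c "
from h import *
plan(.484,.12,.15,0.9,hand=88)"
```

```text
[np.float64(37.7), np.float64(-42.9), np.float64(6.8), np.float64(-0.089), 88],[np.float64(41.4), np.float64(-39.4), np.float64(6.8), np.float64(-0.089), 88],[np.float64(44.7), np.float64(-35.5), np.float64(6.8), np.float64(-0.089), 88],[np.float64(47.7), np.float64(-31.4), np.float64(6.8), np.float64(-0.089), 88],[np.float64(50.3), np.float64(-27.1), np.float64(6.8), np.float64(-0.089), 88],[np.float64(52.5), np.float64(-22.5), np.float64(6.8), np.float64(-0.089), 88],[np.float64(54.3), np.float64(-17.7), np.float64(6.8), np.float64(-0.089), 88],[np.float64(55.6), np.float64(-12.8), np.float64(6.8), np.float64(-0.089), 88],[np.float64(56.5), np.float64(-7.8), np.float64(6.8), np.float64(-0.089), 88],[np.float64(57.0), np.float64(-2.8), np.float64(6.8), np.float64(-0.089), 88],[np.float64(57.0), np.float64(2.3), np.float64(6.8), np.float64(-0.089), 88],[np.float64(56.6), np.float64(7.3), np.float64(6.8), np.float64(-0.089), 88],[np.float64(55.7), np.float64(12.4), np.float64(6.8), np.float64(-0.089), 88], cur yaw -65.4 d 66.3 n 13 pos [ 0.2708 -0.5909  0.2387]
```

Emit:
{"op": "arm_command", "data": {"plan": [[[38,-43,0,-0.09,88],[41,-39,0,-0.09,88],[45,-36,0,-0.09,88],[48,-31,0,-0.09,88],[50,-27,5,-0.09,88],[53,-23,5,-0.09,88],[54,-18,5,-0.09,88],[56,-13,5,-0.09,88]]]}}

```text
t: 2.55
eef_pos: [0.4003, -0.1433, 0.2184]
eef_rot: [[0.395, 0.919, 0.005], [0.919, -0.395, -0.007], [-0.005, 0.007, -1.0]]
ft_force: [1.4, 0.0, 0.0]
gripper_width: 0.0877
```

```bash
sed -i 's/round(l\[0\],1),round(l\[1\],1),round(l\[2\],1),round(s,3)/*[float(round(q,1)) for q in l],float(round(s,3))/' h.py; python3 -c "
from h import *
plan(.484,.12,.12,0.9,hand=88)"
```

```text
[55.1, -5.6, 19.4, -0.084, 88],[55.3, -0.9, 19.4, -0.084, 88],[55.2, 3.8, 19.4, -0.084, 88],[54.7, 8.4, 19.4, -0.084, 88],[53.8, 13.0, 19.4, -0.084, 88], cur yaw -23.2 d 24.1 n 5 pos [ 0.4003 -0.1433  0.2184]
```

Emit:
{"op": "arm_command", "data": {"plan": [[[55,-6,19,-0.084,88],[55,-1,19,-0.084,88],[55,4,19,-0.084,88],[54,8,19,-0.084,88],[52,13,19,-0.084,88],[0,0,0,0,88]]]}}

```text
t: 3.3
eef_pos: [0.4867, 0.1302, 0.1212]
eef_rot: [[-0.033, 0.999, 0.013], [0.999, 0.033, -0.006], [-0.006, 0.013, -1.0]]
ft_force: [-0.0, -0.0, 0.5]
gripper_width: 0.0879
```

```bash
python3 -c "
from h import *
plan(.484,.145,.012,0.9,hand=88,step=40)"
```

```text
[5.2, -1.2, 36.4, 0.006, 88],[5.2, -1.2, 36.4, 0.006, 88],[5.2, -1.3, 36.4, 0.006, 88], cur yaw 1.9 d -1.0 n 3 pos [0.4867 0.1302 0.1212]
```

Emit:
{"op": "arm_command", "data": {"plan": [[[5,-1,36,0.006,88],[5,-1,36,0.006,88],[4,-1,35,0.006,88],[0,0,0,0,88]]]}}

```text
t: 3.8
eef_pos: [0.4869, 0.1404, 0.0131]
eef_rot: [[-0.009, 1.0, 0.017], [1.0, 0.009, -0.008], [-0.008, 0.017, -1.0]]
ft_force: [0.2, -0.3, 0.4]
gripper_width: 0.0881
```

```bash
python3 -c "
from h import *
f=optics.grab_frame('scene');save(f,'s1.png');P=cloud(f)
print(rect(P,.02,.035,(.486,.237),.13));print(rect(P,.02,.035,(.482,.39),.13))
plan(.484,.195,.012,0.9,hand=88,step=12)"
```

```text
{'c': array([0.4841, 0.2386]), 'size': (183, 122), 'ang': 0.6, 'z': 0.0278, 'n': 3384}
{'c': array([0.4809, 0.397 ]), 'size': (183, 133), 'ang': 0.5, 'z': 0.0277, 'n': 4100}
[10.9, -0.7, 0.4, -0.001, 88],[10.9, -0.7, 0.4, -0.001, 88],[10.9, -0.7, 0.4, -0.001, 88],[10.9, -0.7, 0.4, -0.001, 88],[10.9, -0.7, 0.4, -0.001, 88], cur yaw 0.5 d 0.4 n 5 pos [0.4881 0.1406 0.0144]
```

Emit:
{"op": "arm_command", "data": {"plan": [[[12,-1,0,0,88],[12,-1,0,0,88],[12,0,0,0,88],[8,0,0,0,88],[8,0,0,0,88]]]}}

```text
t: 4.47
eef_pos: [0.4883, 0.195, 0.0182]
eef_rot: [[-0.006, 1.0, 0.025], [1.0, 0.006, -0.007], [-0.007, 0.025, -1.0]]
ft_force: [-0.3, -1.4, -0.9]
gripper_width: 0.0875
```

```bash
python3 -c "
from h import *
f=optics.grab_frame('side');save(f,'s2.png');P=cloud(f)
print(rect(P,.02,.035,(.486,.25),.13))
f=optics.grab_frame('scene');P=cloud(f)
print(rect(P,.02,.035,(.486,.25),.13));o=ctrl.get_obs();print(o['eef_pos'],o['ft_force'])"
```

```text
{'c': array([0.484 , 0.2825]), 'size': (193, 184), 'ang': -90.0, 'z': 0.0294, 'n': 5007}
{'c': array([0.4843, 0.2891]), 'size': (183, 180), 'ang': 1.3, 'z': 0.0278, 'n': 3808}
[0.48831423 0.19620564 0.01824683] [-0.59362418 -0.06417493  0.089968  ]
```

View pics/s2.png

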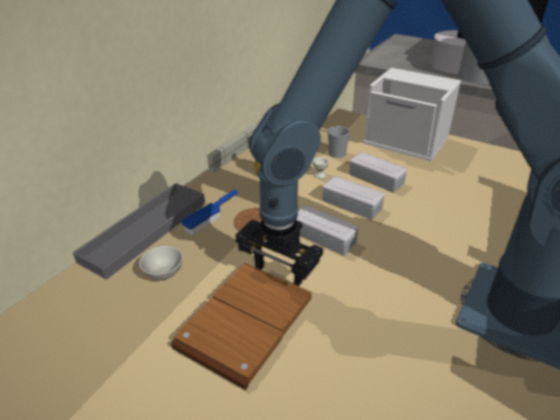

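The two halves now meet or nearly meet, with the seam at about (248,318) in the side view. I'll push on gently until the force rises.

Emit:
{"op": "arm_command", "data": {"plan": [[[4,0,5,0,88],[4,0,0,0,88],[4,0,0,0,88]]]}}

```text
t: 4.95
eef_pos: [0.4885, 0.1989, 0.0121]
eef_rot: [[-0.004, 1.0, 0.022], [1.0, 0.004, -0.02], [-0.02, 0.022, -1.0]]
ft_force: [0.5, -10.0, 7.8]
gripper_width: 0.0882
```

Emit:
{"op": "arm_command", "data": {"plan": [[[6,0,0,0,88],[6,0,0,0,88]]]}}

```text
t: 5.2
eef_pos: [0.4884, 0.1986, 0.011]
eef_rot: [[-0.0, 1.0, 0.017], [0.999, 0.001, -0.04], [-0.04, 0.017, -0.999]]
ft_force: [0.9, -13.5, 11.8]
gripper_width: 0.0879
```

Emit:
{"op": "arm_command", "data": {"plan": [[[-15,0,0,0,88],[-30,0,-40,0,88],[-20,0,-60,0,88],[0,0,0,0,88]]]}}

```text
t: 5.7
eef_pos: [0.4867, 0.1344, 0.1145]
eef_rot: [[0.001, 1.0, 0.016], [0.999, -0.001, -0.04], [-0.04, 0.016, -0.999]]
ft_force: [-0.6, 0.5, -0.9]
gripper_width: 0.0879
```

```bash
python3 -c "
from h import *
f=optics.grab_frame('scene');save(f,'s3.png');P=cloud(f)
m=(P[:,2]>.02)&(P[:,2]<.035)&(abs(P[:,0]-.484)<.12)&(P[:,1]>.18)&(P[:,1]<.5)
print(cv2.minAreaRect((P[m][:,:2]*1000).astype(np.float32)))
for lo,hi in ((.215,.325),(.335,.45)):
  for s in (-1,1):
    Q=P[m&(P[:,1]>lo)&(P[:,1]<hi)]; xs=[]
    ys=np.arange(lo,hi,.01)
    for y in ys:
      q=Q[(Q[:,1]>=y)&(Q[:,1]<y+.01)]
      xs.append((q[:,0]*s).max()*s)
    print(lo,s,np.polyfit(ys,xs,1).round(4),np.median(xs).round(4))
o=ctrl.get_obs();print(o['eef_rot'])"
python3 -c "
import cv2;a=cv2.imread('pics/s3.png')[200:380,300:500];cv2.imwrite('pics/s3c.png',cv2.resize(a,None,fx=3,fy=3))"
```

```text
((483.2008972167969, 336.616943359375), (185.7529754638672, 254.98550415039062), 1.2276742458343506)Traceback (most recent call last):
  File "<string>", line 12, in <module>
    xs.append((q[:,0]*s).max()*s)
              ~~~~~~~~~~~~~~^^
    return umr_maximum(a, axis, None, out, keepdims, initial, where)
ValueError: zero-size array to reduction operation maximum which has no identity
```

View pics/s3c.png

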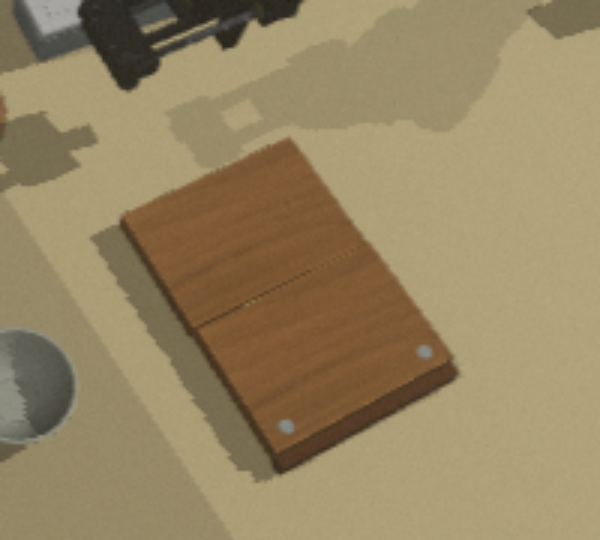

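Closed: the seam shows as a hairline in the picture, and the overall extent is 255 mm against 252 nominal. Next is the nearest tin (C).

```bash
python3 -c "
from h import *
plan(.4757,-.001,.11,85.9,hand=88)"
```

```text
[-15.0, -1.1, 0.9, -0.167, 88],[-14.6, -3.5, 0.9, -0.167, 88],[-13.9, -5.9, 0.9, -0.167, 88],[-12.7, -8.1, 0.9, -0.167, 88],[-11.2, -10.1, 0.9, -0.167, 88],[-9.3, -11.8, 0.9, -0.167, 88],[-7.2, -13.2, 0.9, -0.167, 88],[-4.9, -14.2, 0.9, -0.167, 88],[-2.5, -14.9, 0.9, -0.167, 88], cur yaw -0.0 d 85.9 n 9 pos [0.4852 0.1345 0.1126]
```

Emit:
{"op": "arm_command", "data": {"plan": [[[-15,-1,0,-0.18,88],[-15,-4,0,-0.18,88],[-14,-6,0,-0.18,88],[-13,-8,0,-0.18,88],[-11,-11,0,-0.18,88],[-9,-12,0,-0.18,88],[-7,-13,0,-0.18,88],[-5,-14,0,-0.18,88]]]}}

```text
t: 6.75
eef_pos: [0.4761, 0.0153, 0.1058]
eef_rot: [[-0.997, 0.075, -0.004], [0.075, 0.997, -0.033], [0.002, -0.034, -0.999]]
ft_force: [-0.0, -0.1, -0.2]
gripper_width: 0.088
```

```bash
python3 -c "
from h import *
plan(.4757,-.001,.09,85.9,hand=88)"
```

```text
[-0.8, -15.7, 16.3, -0.003, 88], cur yaw 85.7 d 0.2 n 1 pos [0.4761 0.0153 0.1058]
```

Emit:
{"op": "arm_command", "data": {"plan": [[[-1,-15,16,0,88],[0,-4,20,0,88],[0,0,0,0,88]]]}}

```text
t: 7.12
eef_pos: [0.4727, -0.0062, 0.0646]
eef_rot: [[-0.996, 0.085, -0.01], [0.085, 0.996, -0.03], [0.008, -0.031, -0.999]]
ft_force: [-0.7, -0.5, 0.6]
gripper_width: 0.0883
```

```bash
python3 -c "
from h import *
f=optics.grab_frame('wrist');save(f,'w1.png')
plan(.4757,-.0015,.014,85.9,hand=88,step=40)"
```

```text
[-1.2, 3.1, 25.6, -0.006, 88],[-1.2, 3.1, 25.6, -0.006, 88], cur yaw 85.2 d 0.7 n 2 pos [ 0.4732 -0.0058  0.0654]
```

View pics/w1.png

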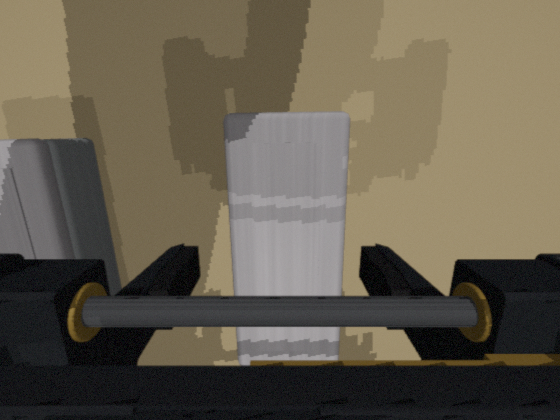

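The tin (columns 228–350) sits between the fingers (200 and 360). I'll go down and grip it.

Emit:
{"op": "arm_command", "data": {"plan": [[[-1,3,26,-0.01,88],[-1,3,25,0,88],[0,0,0,0,88],[0,0,0,0,55],[0,0,0,0,55],[0,0,0,0,55],[0,0,0,0,55]]], "force": 40}}

```text
t: 8.05
eef_pos: [0.4774, 0.0002, 0.0161]
eef_rot: [[-0.997, 0.078, -0.004], [0.079, 0.996, -0.03], [0.002, -0.03, -1.0]]
ft_force: [0.7, -1.1, -1.9]
gripper_width: 0.0659
```

Emit:
{"op": "arm_command", "data": {"plan": [[[0,0,-30,0,55],[0,0,-40,0,55],[0,0,-40,0,55],[0,0,0,0,55],[0,0,0,0,55]]]}}

```text
t: 8.68
eef_pos: [0.4761, 0.003, 0.1278]
eef_rot: [[-0.997, 0.079, -0.008], [0.079, 0.996, -0.03], [0.005, -0.03, -1.0]]
ft_force: [0.5, -0.9, -2.7]
gripper_width: 0.0657
```

```bash
cat >> h.py <<'E'
def ft(n=8):
    F=[];T=[];J=[]
    for i in range(n):
        optics.grab_frame('wrist'); o=ctrl.get_obs(); F.append(o['ft_force']);T.append(o['ft_torque']);J.append(o['joint_efforts'])
    print('F',np.mean(F,0).round(2),np.std(F,0).round(2),'T',np.mean(T,0).round(3),np.std(T,0).round(3),'J',np.mean(J,0).round(2),np.std(J,0).round(2),'t',o['t'],'w',o['gripper_width'])
E
python3 -c "
from h import *
ft(6)"
```

```text
F [-0.09 -0.37 -2.57] [0.53 0.35 0.49] T [ 0.116 -0.161 -0.005] [0.023 0.038 0.032] J [  0.12 -43.87  -9.7  -17.83   0.05   0.2   -0.  ] [0.08 0.2  0.05 0.1  0.01 0.02 0.  ] t 8.975 w 0.06573407684636166
```

Emit:
{"op": "arm_command", "data": {"plan": [[[-55,0,0,0,55],[-55,0,0,0,55],[0,0,0,0,55],[0,0,0,0,55]]]}}

```text
t: 9.48
eef_pos: [0.5856, -0.0052, 0.1238]
eef_rot: [[-0.997, 0.076, -0.014], [0.077, 0.997, -0.03], [0.012, -0.031, -0.999]]
ft_force: [-0.1, -0.0, -2.8]
gripper_width: 0.0656
```

```bash
python3 -c "
from h import *
ft(6)"
```

```text
F [-0.22  0.04 -2.65] [0.37 0.68 0.59] T [ 0.065 -0.179  0.018] [0.013 0.034 0.023] J [-1.000e-01 -5.509e+01 -1.246e+01 -1.953e+01  3.000e-02  2.300e-01
  0.000e+00] [0.09 0.19 0.09 0.15 0.04 0.05 0.  ] t 9.775 w 0.06599653989804197
```

Emit:
{"op": "arm_command", "data": {"plan": [[[55,0,0,0,55],[55,0,0,0,55],[0,0,0,0,55],[0,0,0,0,55]]]}}

```text
t: 10.28
eef_pos: [0.4727, 0.0029, 0.1263]
eef_rot: [[-0.997, 0.076, -0.011], [0.077, 0.997, -0.032], [0.009, -0.032, -0.999]]
ft_force: [0.7, -0.0, -2.5]
gripper_width: 0.0654
```

```bash
python3 -c "
from h import *
ft(6)"
```

```text
F [ 0.17  0.34 -2.88] [0.67 0.5  0.47] T [ 0.092 -0.119 -0.006] [0.018 0.034 0.016] J [  0.06 -43.74  -9.72 -17.62   0.05   0.17   0.  ] [0.04 0.12 0.03 0.35 0.05 0.08 0.  ] t 10.575 w 0.06544825150203826
```

```bash
cat >> h.py <<'E'
def ser(n=10):
    A=[]
    for i in range(n):
        optics.grab_frame('wrist'); o=ctrl.get_obs(); A.append(np.r_[o['ft_force'],o['ft_torque'],o['joint_efforts'][[3,5]]])
    A=np.array(A); print('Fx',A[:,0].round(2),'\nTx',A[:,3].round(3),A[:,3].mean().round(3),'\nTy',A[:,4].round(3),A[:,4].mean().round(3),'\nJ4',A[:,6].round(2),'\nJ6',A[:,7].round(2),A[:,7].mean().round(3),'F',A[:,:3].mean(0).round(2),'t',o['t'],'w',round(o['gripper_width'],4))
E
echo
```

Emit:
{"op": "arm_command", "data": {"plan": [[[-60,0,0,0,55],[-60,0,0,0,55],[-60,0,0,0,55]]]}}

```text
t: 10.95
eef_pos: [0.6523, -0.011, 0.1218]
eef_rot: [[-0.997, 0.073, -0.018], [0.074, 0.997, -0.033], [0.016, -0.034, -0.999]]
ft_force: [0.0, 1.0, -1.7]
gripper_width: 0.0658
```

```bash
python3 -c "
from h import *
ser(14)"
```

```text
Fx [ 8.18 -0.04 -0.42 -0.07  0.13 -0.7  -0.48  0.54 -0.24  0.26 -0.74 -0.1
 -0.41  0.07] 
Tx [-0.021  0.068  0.116  0.164  0.098  0.088  0.123  0.135  0.093  0.134
  0.08   0.166  0.093  0.106] 0.103 
Ty [-0.959 -0.214 -0.108 -0.158 -0.158 -0.131 -0.189 -0.182 -0.153 -0.178
 -0.174 -0.159 -0.105 -0.213] -0.22 
J4 [ -5.65 -22.51 -22.71 -22.16 -21.54 -21.07 -20.77 -20.59 -20.49 -20.45
 -20.43 -20.44 -20.44 -20.46] 
J6 [3.21 0.28 0.1  0.13 0.17 0.2  0.21 0.22 0.22 0.22 0.22 0.22 0.22 0.22] 0.418 F [ 0.43 -0.14 -2.69] t 11.65 w 0.0656
```

Emit:
{"op": "arm_command", "data": {"plan": [[[60,0,0,0,55],[60,0,0,0,55],[60,0,0,0,55]]]}}

```text
t: 12.02
eef_pos: [0.4704, 0.0035, 0.1252]
eef_rot: [[-0.997, 0.077, -0.012], [0.077, 0.997, -0.031], [0.01, -0.032, -0.999]]
ft_force: [-0.3, 0.1, -1.8]
gripper_width: 0.0658
```

```bash
python3 -c "
from h import *
ser(14)"
```

```text
Fx [-10.45   1.4    0.92   0.28   0.41   1.09  -0.2   -0.41   0.95  -0.87
  -0.13  -0.49   0.34  -0.65] 
Tx [0.067 0.092 0.075 0.088 0.08  0.094 0.117 0.103 0.077 0.084 0.057 0.096
 0.097 0.065] 0.085 
Ty [ 0.747 -0.154 -0.222 -0.21  -0.161 -0.189 -0.108 -0.152 -0.177 -0.171
 -0.176 -0.151 -0.224 -0.105] -0.104 
J4 [-43.88 -15.48 -14.36 -15.09 -16.   -16.69 -17.14 -17.42 -17.57 -17.64
 -17.68 -17.67 -17.65 -17.63] 
J6 [-3.6  -0.19  0.45  0.43  0.34  0.27  0.24  0.22  0.21  0.21  0.21  0.21
  0.22  0.22] -0.038 F [-0.56  0.23 -2.75] t 12.725 w 0.0656
```

J6 effort is nearly noise-free and reads 0.22 with the tin run to either end, with no knocks, so tin C is silent. I'll put it on the fixed half.

```bash
python3 -c "
from h import *
print(ctrl.get_obs()['q'].round(1))
plan(.482,.384,.09,90.9,hand=55,step=58)"
```

```text
[ 31.   32.5 -47.8 116.8  35.2  47.1  47.5]
[2.7, 54.4, 3.3, -0.013, 55],[2.0, 54.5, 3.3, -0.013, 55],[1.3, 54.5, 3.3, -0.013, 55],[0.6, 54.5, 3.3, -0.013, 55],[-0.1, 54.5, 3.3, -0.013, 55],[-0.8, 54.5, 3.3, -0.013, 55],[-1.6, 54.5, 3.3, -0.013, 55], cur yaw 85.6 d 5.3 n 7 pos [0.4723 0.0034 0.125 ]
```

Emit:
{"op": "arm_command", "data": {"plan": [[[3,54,2,-0.014,55],[2,54,2,-0.014,55],[1,54,2,-0.014,55],[1,54,2,-0.014,55],[0,54,2,-0.014,55],[-1,54,2,-0.014,55],[-1,54,2,-0.014,55],[0,0,0,0,55]]]}}

```text
t: 13.72
eef_pos: [0.4837, 0.3912, 0.0964]
eef_rot: [[-1.0, -0.016, -0.013], [-0.015, 0.999, -0.03], [0.014, -0.03, -0.999]]
ft_force: [0.7, 0.3, -2.3]
gripper_width: 0.0659
```

```bash
python3 -c "
from h import *
print(ctrl.get_obs()['q'].round(1))
plan(.482,.384,.05,90.9,hand=55,step=25)"
```

```text
[-13.4  47.5 -45.2  94.5  39.3  57.   18.2]
[0.6, -2.9, 23.3, 0.0, 55],[0.6, -2.9, 23.3, 0.0, 55], cur yaw 90.9 d -0.0 n 2 pos [0.4837 0.3912 0.0964]
```

Emit:
{"op": "arm_command", "data": {"plan": [[[1,-3,23,0,55],[1,-3,23,0,55],[0,0,3,0,55],[0,0,2,0,55],[0,0,0,0,55]]]}}

```text
t: 14.35
eef_pos: [0.4824, 0.3828, 0.0449]
eef_rot: [[-1.0, -0.015, -0.013], [-0.014, 0.999, -0.03], [0.013, -0.03, -0.999]]
ft_force: [0.1, -0.8, -2.6]
gripper_width: 0.066
```

Emit:
{"op": "arm_command", "data": {"plan": [[[0,0,2,0,55],[0,0,1,0,55]]]}}

```text
t: 14.6
eef_pos: [0.4828, 0.3831, 0.0436]
eef_rot: [[-1.0, -0.014, -0.011], [-0.014, 0.999, -0.03], [0.012, -0.03, -0.999]]
ft_force: [-3.7, -4.3, 6.4]
gripper_width: 0.0657
```

Emit:
{"op": "arm_command", "data": {"plan": [[[0,0,0,0,84],[0,0,0,0,84],[0,0,0,0,84],[0,0,-30,0,84],[0,0,-50,0,84],[0,0,-30,0,84]]]}}

```text
t: 15.35
eef_pos: [0.4837, 0.3861, 0.1547]
eef_rot: [[-1.0, -0.015, -0.013], [-0.014, 0.999, -0.031], [0.014, -0.03, -0.999]]
ft_force: [0.5, 0.5, -0.2]
gripper_width: 0.0844
```

```bash
python3 -c "
from h import *
f=optics.grab_frame('scene');save(f,'s4.png');P=cloud(f)
print(rect(P,.075,.095,(.482,.384),.11))
for c,z in (((.476,-.001),0),((.475,-.171),0),((.47,-.332),0)): print(rect(P,.045,.065,c,.11))
plan(.475,-.171,.13,86.4,hand=88,step=60)
o=ctrl.get_obs();print(o['q'].round(1),o['gripper_width'],o['t'])"
```

```text
{'c': array([0.5001, 0.3843]), 'size': (125, 67), 'ang': 1.4, 'z': 0.0823, 'n': 1369}
None
{'c': array([ 0.4749, -0.1709]), 'size': (163, 74), 'ang': -2.9, 'z': 0.0537, 'n': 947}
{'c': array([ 0.4694, -0.3318]), 'size': (162, 72), 'ang': -8.0, 'z': 0.0535, 'n': 820}
[1.7, -55.7, 4.4, 0.008, 88],[1.3, -55.7, 4.4, 0.008, 88],[0.9, -55.8, 4.4, 0.008, 88],[0.4, -55.8, 4.4, 0.008, 88],[0.0, -55.8, 4.4, 0.008, 88],[-0.4, -55.8, 4.4, 0.008, 88],[-0.9, -55.8, 4.4, 0.008, 88],[-1.3, -55.7, 4.4, 0.008, 88],[-1.7, -55.7, 4.4, 0.008, 88],[-2.1, -55.7, 4.4, 0.008, 88], cur yaw 90.8 d -4.4 n 10 pos [0.4847 0.3875 0.158 ]
[-11.3  43.  -48.   93.1  35.7  62.   20.8] 0.08394071472419276 15.4
```

View pics/s4.png

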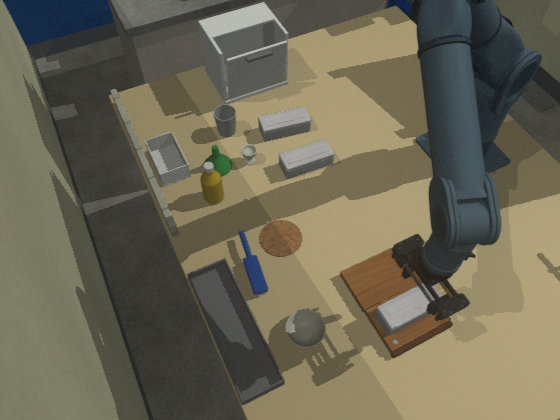

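Tin C stands level on the fixed half (top z 0.082, partly hidden by the arm). On to tin B.

Emit:
{"op": "arm_command", "data": {"plan": [[[2,-56,4,0.009,88],[1,-56,4,0.009,88],[1,-56,4,0.009,88],[0,-56,4,0.009,88],[0,-56,4,0.009,88],[0,-56,4,0.009,88],[-1,-56,4,0.009,88],[-1,-56,4,0.009,88]]]}}

```text
t: 16.4
eef_pos: [0.4765, -0.0678, 0.1376]
eef_rot: [[-0.999, 0.052, -0.003], [0.052, 0.998, -0.021], [0.002, -0.021, -1.0]]
ft_force: [0.6, 0.8, -0.5]
gripper_width: 0.0883
```

```bash
python3 -c "
from h import *
plan(.475,-.171,.08,86.7,hand=88,step=58)
o=ctrl.get_obs();print(o['q'].round(1),o['gripper_width'],o['t'])"
```

```text
[-1.3, -34.0, 19.9, 0.002, 88],[-1.4, -34.0, 19.9, 0.002, 88],[-1.5, -34.0, 19.9, 0.002, 88], cur yaw 87.0 d -0.3 n 3 pos [ 0.4765 -0.0678  0.1376]
[ 40.8  31.9 -49.1 115.7  34.3  47.9  58.8] 0.08830562326217997 16.4
```

Emit:
{"op": "arm_command", "data": {"plan": [[[-1,-34,20,0,88],[-1,-34,20,0,88],[-1,-30,20,0.005,88],[0,0,0,0,88]]]}}

```text
t: 16.9
eef_pos: [0.4734, -0.1763, 0.0777]
eef_rot: [[-0.998, 0.067, -0.002], [0.067, 0.998, -0.023], [0.0, -0.023, -1.0]]
ft_force: [0.4, -0.1, -0.6]
gripper_width: 0.0878
```

```bash
python3 -c "
from h import *
plan(.475,-.171,.014,86.7,hand=88,step=36)"
```

```text
[-0.6, 3.4, 31.8, -0.005, 88],[-0.6, 3.4, 31.8, -0.005, 88], cur yaw 86.2 d 0.5 n 2 pos [ 0.4734 -0.1763  0.0777]
```

Emit:
{"op": "arm_command", "data": {"plan": [[[-1,5,20,-0.005,88],[-1,2,42,0,88],[0,0,0,0,88],[0,0,0,0,55],[0,0,0,0,55],[0,0,0,0,55],[0,0,0,0,55]]]}}

```text
t: 17.77
eef_pos: [0.4807, -0.1672, 0.0204]
eef_rot: [[-0.998, 0.058, 0.008], [0.058, 0.998, -0.023], [-0.009, -0.022, -1.0]]
ft_force: [0.0, 0.3, -1.7]
gripper_width: 0.0658
```

Emit:
{"op": "arm_command", "data": {"plan": [[[0,0,-30,0,55],[0,0,-40,0,55],[0,0,-40,0,55],[-60,0,0,0,55],[-60,0,0,0,55]]]}}

```text
t: 18.4
eef_pos: [0.5965, -0.1738, 0.1348]
eef_rot: [[-0.998, 0.06, 0.002], [0.06, 0.998, -0.025], [-0.003, -0.025, -1.0]]
ft_force: [0.2, 0.1, -1.4]
gripper_width: 0.0659
```

```bash
python3 -c "
from h import *
ser(14)"
```

```text
Fx [ 7.74 -0.51 -0.09  0.06 -0.44  0.62 -0.27  1.11  0.75  0.12  0.45  0.79
  1.41 -0.12] 
Tx [0.047 0.191 0.104 0.099 0.054 0.112 0.092 0.065 0.084 0.072 0.104 0.072
 0.14  0.074] 0.094 
Ty [-0.863 -0.164 -0.071 -0.121 -0.118 -0.138 -0.14  -0.151 -0.172 -0.128
 -0.124 -0.19  -0.169 -0.106] -0.19 
J4 [ -6.34 -21.98 -22.44 -21.87 -21.23 -20.75 -20.44 -20.26 -20.16 -20.12
 -20.11 -20.12 -20.13 -20.15] 
J6 [ 3.35  0.25 -0.11 -0.07  0.01  0.06  0.09  0.11  0.12  0.12  0.12  0.12
  0.12  0.12] 0.315 F [ 0.83  0.16 -1.99] t 19.1 w 0.0657
```

Emit:
{"op": "arm_command", "data": {"plan": [[[60,0,0,0,55],[60,0,0,0,55]]]}}

```text
t: 19.35
eef_pos: [0.477, -0.1647, 0.1339]
eef_rot: [[-0.998, 0.059, 0.007], [0.059, 0.998, -0.022], [-0.008, -0.022, -1.0]]
ft_force: [-0.3, -0.3, -1.7]
gripper_width: 0.0661
```

```bash
python3 -c "
from h import *
ser(14)
o=ctrl.get_obs();print(o['q'].round(1),o['eef_pos'],o['t'])"
```

```text
Fx [-9.14  0.39  0.88  1.14  0.64  1.06 -0.13  0.93 -0.59  0.29 -0.24 -0.52
  0.24  0.84] 
Tx [0.134 0.044 0.117 0.046 0.033 0.059 0.098 0.118 0.134 0.065 0.111 0.14
 0.107 0.109] 0.094 
Ty [ 0.671 -0.119 -0.264 -0.189 -0.16  -0.165 -0.172 -0.153 -0.116 -0.165
 -0.125 -0.123 -0.164 -0.121] -0.097 
J4 [-39.31 -16.77 -15.54 -16.15 -16.99 -17.63 -18.05 -18.31 -18.44 -18.51
 -18.53 -18.53 -18.52 -18.5 ] 
J6 [-3.74 -0.18  0.41  0.37  0.25  0.17  0.12  0.1   0.09  0.08  0.08  0.08
  0.08  0.08] -0.144 F [-0.3   0.04 -2.33] t 20.05 w 0.0659
[ 50.4  33.7 -47.9 113.   35.3  48.1  69.3] [ 0.47873013 -0.16492049  0.13398771] 20.05
```

B shows no end-to-end shift either: the expected torque change with a ball is about 0.13 Nm, and I see at most 0.04 in J6 and about 0.02 in wrist torque. B looks silent, so I'll place it on the loose half.

```bash
python3 -c "
from h import *
plan(.489,.268,.105,90.9,hand=55,step=58)"
```

```text
[1.9, 54.2, 2.4, -0.009, 55],[1.4, 54.2, 2.4, -0.009, 55],[0.9, 54.2, 2.4, -0.009, 55],[0.4, 54.2, 2.4, -0.009, 55],[-0.1, 54.2, 2.4, -0.009, 55],[-0.6, 54.2, 2.4, -0.009, 55],[-1.1, 54.2, 2.4, -0.009, 55],[-1.6, 54.2, 2.4, -0.009, 55], cur yaw 86.6 d 4.3 n 8 pos [ 0.4787 -0.1649  0.134 ]
```

Emit:
{"op": "arm_command", "data": {"plan": [[[2,54,1,-0.01,55],[1,54,1,-0.01,55],[1,54,1,-0.01,55],[0,54,1,-0.01,55],[0,54,1,-0.01,55],[-1,54,1,-0.01,55],[-1,50,1,-0.01,55],[0,40,0,0,55]]]}}

```text
t: 21.05
eef_pos: [0.4924, 0.257, 0.1169]
eef_rot: [[-1.0, -0.002, 0.01], [-0.002, 1.0, -0.023], [-0.01, -0.023, -1.0]]
ft_force: [0.4, 0.2, -2.4]
gripper_width: 0.0658
```

```bash
python3 -c "
from h import *
plan(.489,.269,.052,90.9,hand=55,step=40)
print(ctrl.get_obs()['q'].round(1))"
```

```text
[2.0, 6.7, 32.3, -0.007, 55],[2.0, 6.8, 32.3, -0.007, 55], cur yaw 90.1 d 0.8 n 2 pos [0.4924 0.257  0.1169]
[  1.4  40.1 -47.1 105.6  38.7  52.   25.6]
```

Emit:
{"op": "arm_command", "data": {"plan": [[[1,4,25,-0.007,55],[1,4,25,-0.006,55],[0,0,10,0,55],[0,0,3,0,55],[0,0,0,0,55]]]}}

```text
t: 21.68
eef_pos: [0.4912, 0.2697, 0.0533]
eef_rot: [[-1.0, -0.02, 0.012], [-0.02, 1.0, -0.019], [-0.011, -0.019, -1.0]]
ft_force: [0.2, 0.1, -2.7]
gripper_width: 0.0657
```

Emit:
{"op": "arm_command", "data": {"plan": [[[0,0,3,0,55],[0,0,2,0,55],[0,0,0,0,55]]]}}

```text
t: 22.05
eef_pos: [0.4925, 0.2693, 0.0494]
eef_rot: [[-1.0, -0.019, 0.014], [-0.019, 1.0, -0.018], [-0.014, -0.018, -1.0]]
ft_force: [-0.9, 0.4, -1.7]
gripper_width: 0.0656
```

Emit:
{"op": "arm_command", "data": {"plan": [[[0,0,2,0,55],[0,0,0,0,55]]]}}

```text
t: 22.3
eef_pos: [0.4928, 0.2694, 0.0477]
eef_rot: [[-1.0, -0.019, 0.014], [-0.019, 1.0, -0.018], [-0.014, -0.018, -1.0]]
ft_force: [-0.8, -0.3, -1.1]
gripper_width: 0.0655
```

Emit:
{"op": "arm_command", "data": {"plan": [[[-1,0,2,0,55],[0,0,0,0,55]]]}}

```text
t: 22.55
eef_pos: [0.4928, 0.2697, 0.0478]
eef_rot: [[-1.0, -0.019, 0.014], [-0.019, 1.0, -0.02], [-0.014, -0.02, -1.0]]
ft_force: [0.5, -0.5, -2.5]
gripper_width: 0.0658
```

Emit:
{"op": "arm_command", "data": {"plan": [[[-1,0,2,0,55],[0,0,1,0,55]]]}}

```text
t: 22.8
eef_pos: [0.4931, 0.2699, 0.0474]
eef_rot: [[-1.0, -0.019, 0.014], [-0.02, 1.0, -0.022], [-0.014, -0.022, -1.0]]
ft_force: [-2.8, -4.1, 10.1]
gripper_width: 0.0657
```

Contact made. I'll release, lift and check.

Emit:
{"op": "arm_command", "data": {"plan": [[[0,0,0,0,84],[0,0,0,0,84],[0,0,0,0,84],[0,0,-30,0,84],[0,0,-50,0,88],[0,-30,-30,0,88],[0,-55,-10,0,88],[0,-55,0,0,88]]]}}

```text
t: 23.8
eef_pos: [0.4949, 0.1348, 0.1736]
eef_rot: [[-0.999, -0.028, 0.016], [-0.028, 0.999, -0.017], [-0.015, -0.018, -1.0]]
ft_force: [0.4, -1.1, -0.1]
gripper_width: 0.0876
```

```bash
python3 -c "
from h import *
f=optics.grab_frame('scene');save(f,'s5.png');P=cloud(f)
for c in ((.484,.268),(.482,.384)): print(rect(P,.075,.095,c,.095))
m=(P[:,2]>.02)&(P[:,2]<.035)&(abs(P[:,0]-.484)<.12)&(P[:,1]>.17)&(P[:,1]<.5)
print(cv2.minAreaRect((P[m][:,:2]*1000).astype(np.float32)))
plan(.4696,-.332,.13,81.8,hand=88,step=60)
o=ctrl.get_obs();print(o['q'].round(1),o['gripper_width'],o['t'])"
```

```text
{'c': array([0.4889, 0.2711]), 'size': (163, 69), 'ang': 1.5, 'z': 0.082, 'n': 1585}
{'c': array([0.4808, 0.3839]), 'size': (164, 69), 'ang': 1.4, 'z': 0.0821, 'n': 1886}
((484.1091003417969, 336.53057861328125), (183.2942352294922, 254.87803649902344), 1.1453901529312134)
[4.3, -56.9, 6.6, 0.02, 88],[3.2, -57.0, 6.6, 0.02, 88],[2.0, -57.1, 6.6, 0.02, 88],[0.9, -57.1, 6.6, 0.02, 88],[-0.3, -57.1, 6.6, 0.02, 88],[-1.4, -57.1, 6.6, 0.02, 88],[-2.6, -57.0, 6.6, 0.02, 88],[-3.7, -57.0, 6.6, 0.02, 88], cur yaw 91.1 d -9.3 n 8 pos [0.4953 0.1252 0.1722]
[ 19.9  31.9 -52.  110.4  33.3  53.6  42.3] 0.08808112469531991 23.85
```

View pics/s5.png

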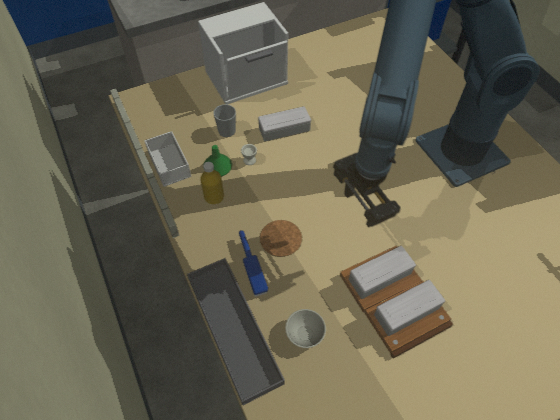

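Both tins stand flat on the closed ledge, at about (383,270) and (410,307) in the picture. Now tin A.

Emit:
{"op": "arm_command", "data": {"plan": [[[4,-57,6,0.02,88],[3,-57,6,0.02,88],[2,-57,6,0.02,88],[1,-57,6,0.02,88],[0,-57,6,0.02,88],[-1,-57,6,0.02,88],[-3,-55,8,0.02,88],[0,-30,10,0.02,88]]]}}

```text
t: 24.85
eef_pos: [0.4705, -0.3092, 0.1272]
eef_rot: [[-0.989, 0.147, 0.018], [0.146, 0.989, -0.023], [-0.022, -0.02, -1.0]]
ft_force: [-0.4, 0.7, -0.5]
gripper_width: 0.0878
```

```bash
python3 -c "
from h import *
plan(.4696,-.332,.075,81.8,hand=88,step=36)
print(ctrl.get_obs()['q'].round(1))"
```

```text
[-0.7, -10.8, 26.4, -0.002, 88],[-0.6, -10.8, 26.4, -0.002, 88], cur yaw 81.6 d 0.2 n 2 pos [ 0.4705 -0.3092  0.1272]
[ 61.2  37.8 -44.5 105.8  35.5  49.5  80.8]
```

Emit:
{"op": "arm_command", "data": {"plan": [[[-1,-11,26,0,88],[-1,-8,24,0,88],[0,0,0,0,88]]]}}

```text
t: 25.22
eef_pos: [0.4702, -0.3301, 0.0746]
eef_rot: [[-0.989, 0.15, 0.017], [0.15, 0.989, -0.021], [-0.02, -0.018, -1.0]]
ft_force: [-0.2, 0.5, 0.8]
gripper_width: 0.088
```

```bash
python3 -c "
from h import *
plan(.4696,-.332,.015,81.8,hand=88,step=36)
f=optics.grab_frame('wrist');save(f,'w3.png')"
```

```text
[0.7, -0.4, 29.8, -0.004, 88],[0.7, -0.4, 29.8, -0.004, 88], cur yaw 81.4 d 0.4 n 2 pos [ 0.4702 -0.3301  0.0746]
```

View pics/w3.png

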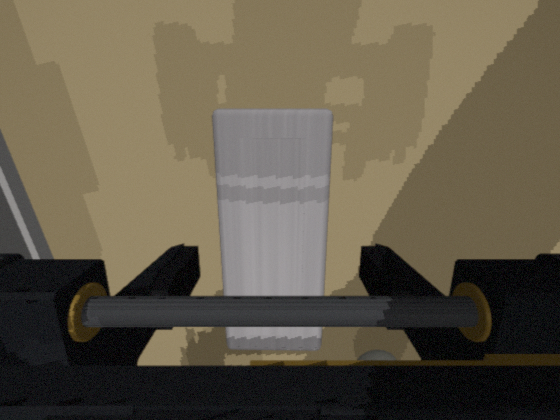

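The tin (columns 215–330) is between the fingers at 200 and 360. I'll go down and grip.

Emit:
{"op": "arm_command", "data": {"plan": [[[1,0,30,-0.004,88],[1,0,29,0,88],[0,0,0,0,88],[0,0,0,0,55],[0,0,0,0,55],[0,0,0,0,55],[0,0,0,0,55]]]}}

```text
t: 26.15
eef_pos: [0.4767, -0.3278, 0.0236]
eef_rot: [[-0.99, 0.14, 0.029], [0.139, 0.99, -0.025], [-0.032, -0.02, -0.999]]
ft_force: [-0.7, 0.4, -2.1]
gripper_width: 0.0656
```

Emit:
{"op": "arm_command", "data": {"plan": [[[0,0,-30,0,55],[0,0,-40,0,55],[0,0,-55,0,55],[0,0,-50,0,55]]]}}

```text
t: 26.65
eef_pos: [0.4685, -0.322, 0.1993]
eef_rot: [[-0.99, 0.139, 0.021], [0.139, 0.99, -0.019], [-0.024, -0.016, -1.0]]
ft_force: [0.9, -0.6, -1.3]
gripper_width: 0.0657
```

```bash
python3 -c "
from h import *
ser(12)
o=ctrl.get_obs();print(o['q'].round(1),o['eef_pos'],o['t'])
plan(.6,-.15,.2,85.9,hand=55,step=58)"
```

```text
Fx [ 2.07 -0.08 -0.97 -0.29 -0.81  0.06 -0.49  0.66  0.18 -0.39  0.16 -0.31] 
Tx [ 0.03   0.09  -0.019  0.115  0.093  0.041  0.096  0.068  0.049  0.118
  0.103  0.081] 0.072 
Ty [-0.27  -0.133 -0.166 -0.102 -0.158 -0.134 -0.149 -0.147 -0.143 -0.091
 -0.098 -0.146] -0.145 
J4 [-14.87 -21.56 -23.32 -23.23 -22.83 -22.46 -22.19 -22.02 -21.93 -21.88
 -21.86 -21.86] 
J6 [ 0.2   0.84  0.13 -0.06 -0.07 -0.05 -0.03 -0.02 -0.01 -0.01 -0.01 -0.01] 0.076 F [-0.02  0.04 -1.4 ] t 27.25 w 0.0659
[ 65.5  33.3 -48.7 102.2  30.2  56.6  86.9] [ 0.46857899 -0.32196276  0.19680206] 27.25
[-26.6, 47.1, -0.9, -0.017, 55],[-27.4, 46.7, -0.9, -0.017, 55],[-28.2, 46.2, -0.9, -0.017, 55],[-28.9, 45.7, -0.9, -0.017, 55], cur yaw 82.0 d 3.9 n 4 pos [ 0.4686 -0.322   0.1968]
```

A weighs only about 1.4 N (0.14 kg), which is less than the 0.23 kg minimum for a tin with the ball. That conflicts with my silent verdicts on B and C, so I'll shake A as a reference.

Emit:
{"op": "arm_command", "data": {"plan": [[[-60,0,0,0,55],[-60,0,0,0,55]]]}}

```text
t: 27.5
eef_pos: [0.5843, -0.3408, 0.1974]
eef_rot: [[-0.99, 0.143, 0.013], [0.143, 0.99, -0.019], [-0.016, -0.017, -1.0]]
ft_force: [0.7, -0.9, -0.4]
gripper_width: 0.0659
```

```bash
python3 -c "
from h import *
ser(14)"
```

```text
Fx [ 3.76  0.58 -0.49 -1.03  0.29 -0.98 -0.06  0.77 -0.27 -0.2   0.3   0.05
 -0.    0.3 ] 
Tx [0.013 0.122 0.107 0.083 0.058 0.038 0.042 0.038 0.094 0.139 0.073 0.067
 0.09  0.014] 0.07 
Ty [-0.646 -0.149 -0.118 -0.136 -0.109 -0.16  -0.137 -0.145 -0.119 -0.137
 -0.167 -0.131 -0.095 -0.136] -0.17 
J4 [-14.   -24.71 -24.43 -23.88 -23.43 -23.13 -22.95 -22.85 -22.81 -22.79
 -22.8  -22.81 -22.82 -22.83] 
J6 [ 3.2   0.07 -0.17 -0.13 -0.07 -0.03 -0.01  0.01  0.02  0.02  0.02  0.02
  0.02  0.02] 0.213 F [ 0.21 -0.19 -1.62] t 28.2 w 0.0661
```

Emit:
{"op": "arm_command", "data": {"plan": [[[60,0,0,0,55],[60,0,0,0,55]]]}}

```text
t: 28.45
eef_pos: [0.4658, -0.3219, 0.1957]
eef_rot: [[-0.99, 0.14, 0.019], [0.14, 0.99, -0.018], [-0.021, -0.015, -1.0]]
ft_force: [0.2, -0.5, -1.8]
gripper_width: 0.0655
```

```bash
python3 -c "
from h import *
ser(14)
o=ctrl.get_obs();print(o['q'].round(1),o['eef_pos'],o['eef_rot'].round(3),o['t'])"
```

```text
Fx [-7.58  0.72  0.45  0.45 -0.12  0.04  0.16  0.34 -0.19  0.28  0.44 -0.32
  0.3  -0.6 ] 
Tx [0.19  0.034 0.049 0.041 0.057 0.036 0.072 0.061 0.097 0.033 0.028 0.112
 0.062 0.035] 0.065 
Ty [ 0.578 -0.118 -0.164 -0.208 -0.144 -0.112 -0.133 -0.132 -0.118 -0.098
 -0.11  -0.085 -0.209 -0.17 ] -0.087 
J4 [-39.69 -20.08 -19.44 -20.01 -20.7  -21.23 -21.57 -21.77 -21.88 -21.93
 -21.95 -21.95 -21.94 -21.92] 
J6 [-3.79 -0.13  0.31  0.24  0.14  0.07  0.03  0.   -0.01 -0.01 -0.01 -0.01
 -0.01 -0.01] -0.228 F [-0.4   0.03 -2.12] t 29.15 w 0.0656
[ 65.7  33.4 -48.9 102.3  30.4  56.7  86.7] [ 0.46745987 -0.32212468  0.19586263] [[-0.99   0.14   0.019]
 [ 0.14   0.99  -0.018]
 [-0.021 -0.015 -1.   ]] 29.15
```

Emit:
{"op": "arm_command", "data": {"plan": [[[-62,0,0,0,55],[-50,0,0,0,55],[-35,0,0,0,55],[-20,0,0,0,55],[-10,0,0,0,55]]]}}

```text
t: 29.78
eef_pos: [0.645, -0.3477, 0.1961]
eef_rot: [[-0.99, 0.142, 0.013], [0.141, 0.99, -0.017], [-0.015, -0.015, -1.0]]
ft_force: [0.2, -0.3, -1.5]
gripper_width: 0.066
```

```bash
python3 -c "
from h import *
ser(8)"
```

```text
Fx [ 0.9  -0.38  0.62 -0.58  0.38 -0.05 -0.34  0.94] 
Tx [ 0.118  0.078  0.092  0.049  0.075 -0.003  0.028  0.079] 0.065 
Ty [-0.135 -0.102 -0.099 -0.154 -0.094 -0.119 -0.198 -0.069] -0.121 
J4 [-22.16 -23.88 -23.69 -23.47 -23.33 -23.25 -23.22 -23.21] 
J6 [ 0.61  0.02 -0.04 -0.02 -0.    0.01  0.02  0.02] 0.077 F [ 0.19 -0.06 -1.69] t 30.175 w 0.0654
```

Emit:
{"op": "arm_command", "data": {"plan": [[[62,0,0,0,55],[50,0,0,0,55],[35,0,0,0,55],[20,0,0,0,55],[10,0,0,0,55]]]}}

```text
t: 30.8
eef_pos: [0.4614, -0.3231, 0.1942]
eef_rot: [[-0.989, 0.145, 0.013], [0.145, 0.989, -0.02], [-0.015, -0.018, -1.0]]
ft_force: [-0.8, -0.4, -2.5]
gripper_width: 0.0658
```

```bash
python3 -c "
from h import *
ser(8)
plan(.466,-.2,.12,81.8,hand=55,step=60)"
```

```text
Fx [-1.69 -0.84  0.58  0.45 -0.2  -0.98 -0.27  0.31] 
Tx [0.125 0.046 0.053 0.092 0.111 0.068 0.05  0.105] 0.081 
Ty [-0.022 -0.161 -0.205 -0.179 -0.125 -0.129 -0.129 -0.136] -0.136 
J4 [-23.97 -21.08 -21.07 -21.31 -21.52 -21.66 -21.73 -21.77] 
J6 [-0.64  0.05  0.12  0.09  0.05  0.03  0.02  0.02] -0.032 F [-0.33  0.06 -1.98] t 31.2 w 0.0655
[5.5, 40.9, 23.9, -0.0, 55],[5.5, 40.9, 23.9, -0.0, 55],[5.5, 40.9, 23.9, -0.0, 55], cur yaw 81.7 d 0.1 n 3 pos [ 0.4638 -0.3225  0.1939]
```

A is silent by this test too, so the ball is in B or C, and C's weight of about 2.6 N favours C. I'll set A down on the shelf nearby and retest C with asymmetric strokes. My earlier symmetric strokes may have cancelled out the ball's travel.

Emit:
{"op": "arm_command", "data": {"plan": [[[6,52,20,0,55],[6,52,25,0,55],[6,52,25,0,55],[6,52,25,0,55],[4,44,20,0,55],[0,0,20,0,55],[0,0,0,0,55]]]}}

```text
t: 32.08
eef_pos: [0.4816, -0.0631, 0.0511]
eef_rot: [[-0.989, 0.143, 0.022], [0.143, 0.99, -0.017], [-0.024, -0.013, -1.0]]
ft_force: [-0.3, -0.1, -1.7]
gripper_width: 0.0656
```

Emit:
{"op": "arm_command", "data": {"plan": [[[0,0,22,0,55],[0,0,4,0,55],[0,0,3,0,55]]]}}

```text
t: 32.45
eef_pos: [0.4853, -0.0642, 0.0238]
eef_rot: [[-0.989, 0.145, 0.027], [0.145, 0.989, -0.017], [-0.029, -0.013, -1.0]]
ft_force: [0.6, 0.4, -1.8]
gripper_width: 0.0658
```

Emit:
{"op": "arm_command", "data": {"plan": [[[0,0,2,0,55],[0,0,0,0,84],[0,0,0,0,84],[0,0,-40,0,88],[0,0,-55,-0.02,88],[0,40,-40,-0.03,88],[0,58,-10,-0.04,88],[0,58,0,-0.04,88]]]}}

```text
t: 33.45
eef_pos: [0.4984, 0.0915, 0.1718]
eef_rot: [[-0.999, 0.025, 0.032], [0.024, 1.0, -0.019], [-0.032, -0.018, -0.999]]
ft_force: [0.6, -0.6, -0.3]
gripper_width: 0.0879
```

```bash
python3 -c "
from h import *
plan(.481,.384,.12,91.4,hand=88,step=58)
print(ctrl.get_obs()['q'].round(1))"
```

```text
[4.4, 48.8, 7.6, -0.008, 88],[4.0, 48.9, 7.6, -0.008, 88],[3.6, 48.9, 7.6, -0.008, 88],[3.2, 48.9, 7.6, -0.008, 88],[2.8, 48.9, 7.6, -0.008, 88],[2.4, 49.0, 7.6, -0.008, 88], cur yaw 88.6 d 2.8 n 6 pos [0.4984 0.0915 0.1718]
[ 24.4  30.9 -52.3 112.   33.6  51.7  43.2]
```

Emit:
{"op": "arm_command", "data": {"plan": [[[4,57,6,-0.01,88],[4,57,6,-0.01,88],[4,57,6,-0.01,88],[3,57,8,-0.01,88],[3,50,8,-0.01,88],[0,0,8,0,88]]]}}

```text
t: 34.2
eef_pos: [0.4823, 0.3833, 0.1257]
eef_rot: [[-0.999, -0.031, 0.037], [-0.032, 0.999, -0.014], [-0.037, -0.015, -0.999]]
ft_force: [-0.1, -1.0, -0.3]
gripper_width: 0.088
```

```bash
python3 -c "
from h import *
plan(.481,.384,.044,91.4,hand=88,step=45)"
```

```text
[2.2, 1.0, 40.8, 0.003, 88],[2.2, 1.0, 40.8, 0.003, 88], cur yaw 91.8 d -0.4 n 2 pos [0.4823 0.3833 0.1257]
```

Emit:
{"op": "arm_command", "data": {"plan": [[[2,1,41,0,88],[2,1,39,0,88],[0,0,0,0,55],[0,0,0,0,55],[0,0,0,0,55],[0,0,0,0,55]]]}}

```text
t: 34.95
eef_pos: [0.4844, 0.3817, 0.0472]
eef_rot: [[-0.999, -0.028, 0.042], [-0.028, 0.999, -0.014], [-0.041, -0.015, -0.999]]
ft_force: [0.4, 0.4, -2.7]
gripper_width: 0.0658
```

Emit:
{"op": "arm_command", "data": {"plan": [[[0,0,-45,0,55],[0,-30,-50,0,55],[0,-50,-20,0,55],[0,-20,0,0,55],[0,0,0,0,55],[0,0,0,0,55]]]}}

```text
t: 35.7
eef_pos: [0.4828, 0.2817, 0.1698]
eef_rot: [[-0.999, -0.029, 0.045], [-0.03, 0.999, -0.013], [-0.045, -0.015, -0.999]]
ft_force: [-0.3, 0.8, -2.7]
gripper_width: 0.0654
```

```bash
python3 -c "
from h import *
ser(8)"
```

```text
Fx [-0.06 -0.6  -0.71  0.29  0.15 -0.28 -0.63  0.8 ] 
Tx [0.086 0.114 0.103 0.056 0.123 0.12  0.095 0.143] 0.105 
Ty [-0.138 -0.067 -0.084 -0.135 -0.123 -0.121 -0.16  -0.073] -0.113 
J4 [-20.71 -20.71 -20.74 -20.74 -20.73 -20.72 -20.72 -20.71] 
J6 [0.   0.07 0.06 0.05 0.05 0.04 0.04 0.04] 0.046 F [-0.13  0.06 -3.23] t 36.1 w 0.0654
```

Emit:
{"op": "arm_command", "data": {"plan": [[[-62,0,0,0,55],[-50,0,0,0,55],[-35,0,0,0,55],[-20,0,0,0,55],[-10,0,0,0,55]]]}}

```text
t: 36.72
eef_pos: [0.6615, 0.2875, 0.1745]
eef_rot: [[-0.999, -0.034, 0.041], [-0.034, 0.999, -0.016], [-0.04, -0.018, -0.999]]
ft_force: [-0.6, -0.3, -3.2]
gripper_width: 0.0655
```

```bash
python3 -c "
from h import *
ser(8)"
```

```text
Fx [ 0.66 -0.31 -0.08 -0.73  0.21  0.01  0.84  0.25] 
Tx [0.085 0.093 0.12  0.105 0.121 0.117 0.117 0.153] 0.114 
Ty [-0.227 -0.067 -0.088 -0.071 -0.099 -0.086 -0.116 -0.147] -0.112 
J4 [-20.24 -23.05 -23.15 -22.91 -22.69 -22.54 -22.45 -22.41] 
J6 [0.39 0.03 0.   0.01 0.01 0.01 0.01 0.01] 0.06 F [ 0.11  0.24 -2.79] t 37.125 w 0.0657
```

Emit:
{"op": "arm_command", "data": {"plan": [[[62,0,0,0,55],[50,0,0,0,55],[35,0,0,0,55],[20,0,0,0,55],[10,0,0,0,55]]]}}

```text
t: 37.75
eef_pos: [0.4774, 0.2812, 0.1687]
eef_rot: [[-0.998, -0.035, 0.044], [-0.036, 0.999, -0.016], [-0.043, -0.018, -0.999]]
ft_force: [0.4, 0.0, -2.4]
gripper_width: 0.0658
```

```bash
python3 -c "
from h import *
ser(8)
o=ctrl.get_obs();print(o['q'].round(1),o['eef_pos'],o['eef_rot'].round(3),o['t'])"
```

```text
Fx [-1.89  0.87  1.13  0.58 -0.69  0.13  0.    0.29] 
Tx [0.123 0.077 0.107 0.109 0.126 0.04  0.045 0.101] 0.091 
Ty [ 0.142 -0.093 -0.077 -0.109 -0.042 -0.067 -0.034 -0.046] -0.041 
J4 [-23.2  -19.94 -19.83 -20.1  -20.35 -20.51 -20.61 -20.66] 
J6 [-0.27  0.02  0.05  0.04  0.04  0.03  0.03  0.03] -0.004 F [ 0.05 -0.22 -2.92] t 38.15 w 0.0655
[  1.6  35.8 -51.4 105.3  36.8  55.3  25.6] [0.47943427 0.28125581 0.16826624] [[-0.999 -0.033  0.043]
 [-0.034  0.999 -0.015]
 [-0.043 -0.017 -0.999]] 38.15
```

Emit:
{"op": "arm_command", "data": {"plan": [[[-10,0,0,0,55],[-20,0,0,0,55],[-35,0,0,0,55],[-50,0,0,0,55],[-62,0,0,0,55]]]}}

```text
t: 38.78
eef_pos: [0.6606, 0.2876, 0.1759]
eef_rot: [[-0.998, -0.036, 0.043], [-0.037, 0.999, -0.016], [-0.043, -0.017, -0.999]]
ft_force: [1.4, 0.6, -2.8]
gripper_width: 0.0657
```

```bash
python3 -c "
from h import *
ser(16)
o=ctrl.get_obs();print(o['q'].round(1),o['eef_pos'],o['eef_rot'].round(3),o['t'])"
```

```text
Fx [ 6.25 -0.45 -1.27 -1.22 -0.26 -0.64 -0.19 -0.41  0.59 -0.06 -0.14  0.61
  0.75  0.68  0.17  0.13] 
Tx [-0.159  0.07   0.137  0.143  0.08   0.059  0.112  0.112  0.091  0.093
  0.111  0.073  0.129  0.12   0.073  0.109] 0.084 
Ty [-0.692 -0.149 -0.078 -0.043 -0.084 -0.001 -0.058 -0.062 -0.056 -0.041
 -0.063 -0.016 -0.017  0.026 -0.028 -0.062] -0.089 
J4 [ -7.66 -23.93 -24.56 -24.12 -23.54 -23.08 -22.76 -22.57 -22.47 -22.42
 -22.4  -22.4  -22.41 -22.42 -22.43 -22.46] 
J6 [ 2.15  0.02 -0.05 -0.02 -0.01 -0.01 -0.01 -0.02 -0.02 -0.02 -0.02 -0.03
 -0.03 -0.03 -0.03 -0.04] 0.115 F [ 0.28 -0.14 -2.75] t 39.575 w 0.0655
[ -0.9  48.6 -47.1  79.1  39.1  67.2  39.2] [0.65846584 0.2878008  0.17599098] [[-0.998 -0.036  0.043]
 [-0.037  0.999 -0.016]
 [-0.043 -0.017 -0.999]] 39.575
```

With the ball driven to +x, Ty rose from -0.096 to about -0.03 and J6 kept creeping at this same pose. That looks like a slowly rolling ball in C. I'll confirm with the opposite stroke on the way back.

Emit:
{"op": "arm_command", "data": {"plan": [[[10,-10,0,0,55],[20,-20,0,0,55],[35,-30,0,0,55],[50,-20,0,0,55],[62,0,0,0,55]]]}}

```text
t: 40.2
eef_pos: [0.4837, 0.1995, 0.1695]
eef_rot: [[-0.998, -0.031, 0.047], [-0.032, 0.999, -0.013], [-0.046, -0.014, -0.999]]
ft_force: [-0.3, 2.2, -2.0]
gripper_width: 0.0657
```

```bash
python3 -c "
from h import *
ser(14)
plan(.48,.11,.1,86,hand=55,step=58)"
```

```text
Fx [-1.07e+01  4.70e-01  8.40e-01  1.14e+00  4.00e-01  1.00e-02 -4.10e-01
  2.10e-01  1.40e-01 -4.30e-01  2.10e-01  3.90e-01  5.30e-01  7.70e-01] 
Tx [-0.003  0.081  0.098  0.097  0.136  0.126  0.073  0.105  0.086  0.191
  0.105  0.106  0.117  0.068] 0.099 
Ty [ 0.912 -0.012 -0.188 -0.105 -0.156 -0.132 -0.076 -0.113 -0.131 -0.139
 -0.098 -0.098 -0.143 -0.115] -0.042 
J4 [-47.43 -18.31 -17.23 -17.96 -18.83 -19.49 -19.92 -20.18 -20.33 -20.4
 -20.43 -20.43 -20.41 -20.4 ] 
J6 [-3.12 -0.32  0.18  0.17  0.1   0.05  0.03  0.02  0.01  0.02  0.02  0.02
  0.02  0.03] -0.198 F [-0.46 -0.06 -3.12] t 40.9 w 0.0657
[5.4, -45.2, 35.2, 0.052, 55],[3.1, -45.4, 35.2, 0.052, 55], cur yaw 92.0 d -6.0 n 2 pos [0.4845 0.2015 0.1695]
```

Ty swings from about -0.03 to -0.12 with the driven direction, so C holds the ball. This also fits the weights: A and B are too light. I'll set C down on the free shelf at y≈0.10, then move A onto the fixed half.

Emit:
{"op": "arm_command", "data": {"plan": [[[2,-48,35,0,55],[1,-48,35,0,55],[0,-4,35,0,55],[0,0,30,0,55],[0,0,0,0,55]]]}}

```text
t: 41.52
eef_pos: [0.4946, 0.0979, 0.0333]
eef_rot: [[-0.998, -0.034, 0.05], [-0.034, 0.999, -0.01], [-0.05, -0.012, -0.999]]
ft_force: [-1.0, 0.1, -2.3]
gripper_width: 0.0657
```

Emit:
{"op": "arm_command", "data": {"plan": [[[0,0,10,0,55],[0,0,4,0,55],[0,0,3,0,55]]]}}

```text
t: 41.9
eef_pos: [0.4977, 0.0994, 0.0181]
eef_rot: [[-0.998, -0.034, 0.054], [-0.035, 0.999, -0.008], [-0.054, -0.01, -0.998]]
ft_force: [1.0, -0.9, 0.8]
gripper_width: 0.0658
```

Emit:
{"op": "arm_command", "data": {"plan": [[[0,0,0,0,84],[0,0,0,0,84],[0,0,-40,0,88],[0,0,-55,0.04,88],[0,-50,-10,0.05,88],[0,-58,0,0.05,88],[0,-45,0,0.04,88]]]}}

```text
t: 42.78
eef_pos: [0.4867, -0.0508, 0.1305]
eef_rot: [[-0.988, 0.141, 0.063], [0.141, 0.99, -0.005], [-0.063, 0.004, -0.998]]
ft_force: [0.4, -0.5, -0.8]
gripper_width: 0.0881
```

```bash
python3 -c "
from h import *
f=optics.grab_frame('scene');save(f,'s6.png');P=cloud(f)
for c in ((.478,-.064),(.49,.1)): print(rect(P,.045,.065,c,.1))
for c in ((.488,.27),): print(rect(P,.075,.095,c,.1))
f=optics.grab_frame('side');P=cloud(f)
for c in ((.478,-.064),(.49,.1)): print(rect(P,.045,.065,c,.1))
plan(.478,-.064,.08,81.8,hand=88,step=50)"
```

```text
{'c': array([ 0.4813, -0.0637]), 'size': (160, 73), 'ang': -7.4, 'z': 0.0537, 'n': 830}
{'c': array([0.4955, 0.101 ]), 'size': (162, 70), 'ang': 1.8, 'z': 0.054, 'n': 1232}
{'c': array([0.4893, 0.2715]), 'size': (162, 69), 'ang': 2.0, 'z': 0.082, 'n': 1489}
{'c': array([ 0.4805, -0.0649]), 'size': (162, 74), 'ang': -7.4, 'z': 0.0559, 'n': 1082}
{'c': array([0.4954, 0.0977]), 'size': (161, 73), 'ang': 2.5, 'z': 0.0558, 'n': 1373}
[4.7, -5.2, 24.6, -0.002, 88],[4.7, -5.2, 24.6, -0.002, 88], cur yaw 81.5 d 0.3 n 2 pos [ 0.4858 -0.0546  0.1296]
```

View pics/s6.png

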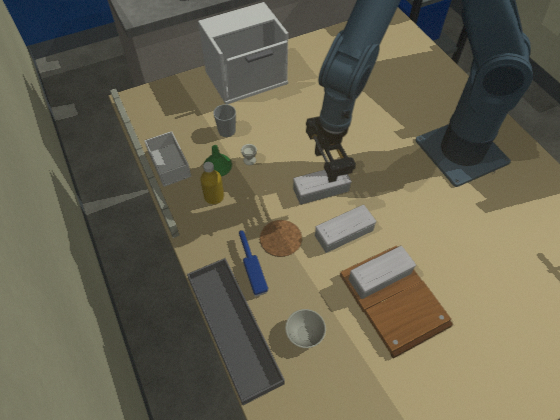

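The gripper is over A at (322,185), with C at (345,228) and B still on the loose half at (383,270). Gripping A.

Emit:
{"op": "arm_command", "data": {"plan": [[[5,-7,25,0,88],[3,-4,30,0,88],[2,0,30,0,88],[1,0,25,0,88]]]}}

```text
t: 43.38
eef_pos: [0.4833, -0.0637, 0.0193]
eef_rot: [[-0.987, 0.147, 0.068], [0.147, 0.989, -0.008], [-0.068, 0.002, -0.998]]
ft_force: [-1.0, -0.7, -0.5]
gripper_width: 0.0882
```

Emit:
{"op": "arm_command", "data": {"plan": [[[0,0,0,0,55],[0,0,0,0,55],[0,0,0,0,55],[0,0,0,0,55],[0,0,-45,0,55],[0,0,-55,-0.01,55],[0,50,-50,-0.02,55],[0,57,0,-0.02,55]]]}}

```text
t: 44.38
eef_pos: [0.4866, 0.0361, 0.1691]
eef_rot: [[-0.992, 0.105, 0.068], [0.104, 0.995, -0.009], [-0.069, -0.002, -0.998]]
ft_force: [2.3, 0.6, -2.8]
gripper_width: 0.0656
```

```bash
python3 -c "
from h import *
plan(.485,.386,.11,91,hand=55,step=56)
o=ctrl.get_obs();print(o['q'].round(1),o['gripper_width'],o['ft_force'])"
```

```text
[6.0, 49.7, 7.9, -0.017, 55],[5.1, 49.8, 7.9, -0.017, 55],[4.3, 49.9, 7.9, -0.017, 55],[3.4, 50.0, 7.9, -0.017, 55],[2.5, 50.0, 7.9, -0.017, 55],[1.7, 50.0, 7.9, -0.017, 55],[0.8, 50.1, 7.9, -0.017, 55], cur yaw 84.0 d 7.0 n 7 pos [0.4866 0.0361 0.1691]
[ 32.3  28.2 -52.9 116.5  33.4  46.9  44.2] 0.06563846685485714 [ 2.26041153  0.57726131 -2.83467155]
```

Emit:
{"op": "arm_command", "data": {"plan": [[[6,56,3,-0.02,55],[5,56,3,-0.02,55],[4,56,3,-0.02,55],[3,56,3,-0.02,55],[3,56,3,-0.02,55],[2,50,3,-0.02,55],[0,10,3,0,55],[0,0,0,0,55]]]}}

```text
t: 45.38
eef_pos: [0.4824, 0.3892, 0.1471]
eef_rot: [[-0.997, -0.019, 0.073], [-0.02, 1.0, -0.008], [-0.073, -0.01, -0.997]]
ft_force: [-0.9, 0.1, -1.6]
gripper_width: 0.066
```

```bash
python3 -c "
from h import *
plan(.485,.386,.054,91,hand=55,step=45)"
```

```text
[1.4, -0.8, 31.0, 0.001, 55],[1.4, -0.8, 31.0, 0.001, 55],[1.4, -0.8, 31.0, 0.001, 55], cur yaw 91.1 d -0.1 n 3 pos [0.4824 0.3892 0.1471]
```

Emit:
{"op": "arm_command", "data": {"plan": [[[2,-1,31,0,55],[2,-1,31,0,55],[2,-1,29,0,55],[0,0,3,0,55],[0,0,2,0,55]]]}}

```text
t: 46.0
eef_pos: [0.4884, 0.3762, 0.051]
eef_rot: [[-0.997, -0.009, 0.077], [-0.01, 1.0, -0.013], [-0.077, -0.014, -0.997]]
ft_force: [-0.1, 0.4, -2.1]
gripper_width: 0.0655
```

Emit:
{"op": "arm_command", "data": {"plan": [[[1,7,2,0,55],[0,0,2,0,55],[0,0,2,0,55]]]}}

```text
t: 46.38
eef_pos: [0.4892, 0.3842, 0.048]
eef_rot: [[-0.997, -0.008, 0.08], [-0.009, 1.0, -0.012], [-0.08, -0.012, -0.997]]
ft_force: [-5.1, -9.0, 16.4]
gripper_width: 0.0661
```

Emit:
{"op": "arm_command", "data": {"plan": [[[0,0,0,0,82],[0,0,0,0,82],[0,0,0,0,82],[0,0,-40,0,84],[0,0,-55,0,88],[0,-50,-20,0,88],[0,-58,0,0,88],[0,-58,0,0,88]]]}}

```text
t: 47.38
eef_pos: [0.4812, 0.2222, 0.1694]
eef_rot: [[-0.996, -0.016, 0.083], [-0.017, 1.0, -0.005], [-0.083, -0.007, -0.996]]
ft_force: [1.0, -0.4, 0.2]
gripper_width: 0.0878
```

```bash
python3 -c "
from h import *
f=optics.grab_frame('scene');save(f,'s7.png');P=cloud(f)
for c in ((.488,.27),(.485,.384)): print(rect(P,.075,.095,c,.095))
m=(P[:,2]>.02)&(P[:,2]<.035)&(abs(P[:,0]-.484)<.12)&(P[:,1]>.17)&(P[:,1]<.5)
print(cv2.minAreaRect((P[m][:,:2]*1000).astype(np.float32)))
plan(.496,.0995,.09,91.5,hand=88,step=50)"
```

```text
{'c': array([0.49  , 0.2714]), 'size': (162, 68), 'ang': 1.4, 'z': 0.0821, 'n': 1553}
{'c': array([0.4872, 0.385 ]), 'size': (163, 68), 'ang': 0.5, 'z': 0.0821, 'n': 1881}
((483.66156005859375, 337.03814697265625), (184.97500610351562, 254.03350830078125), 0.9223847389221191)
[-2.3, -37.1, 26.8, -0.007, 88],[-2.0, -37.1, 26.8, -0.007, 88],[-1.8, -37.1, 26.8, -0.007, 88], cur yaw 90.4 d 1.1 n 3 pos [0.482  0.2118 0.1678]
```

View pics/s7.png

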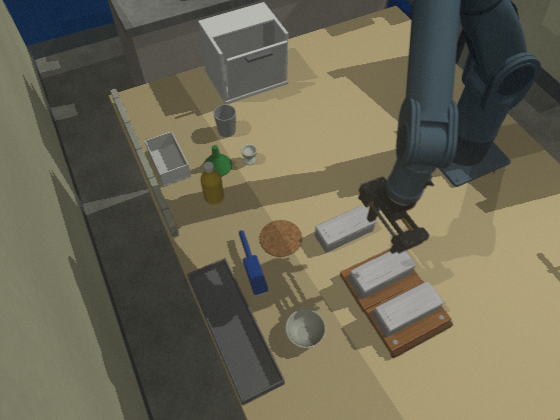

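Both silent tins are flat on the ledge (tops at 0.082) and the stand is still closed (254 mm). Picking up C.

Emit:
{"op": "arm_command", "data": {"plan": [[[-2,-39,22,-0.007,88],[-2,-39,26,-0.007,88],[-2,-33,26,-0.006,88],[0,0,5,0,88]]]}}

```text
t: 47.92
eef_pos: [0.4978, 0.0942, 0.0904]
eef_rot: [[-0.996, -0.022, 0.084], [-0.023, 1.0, -0.016], [-0.084, -0.018, -0.996]]
ft_force: [-0.0, -0.3, 0.3]
gripper_width: 0.0877
```

```bash
python3 -c "
from h import *
plan(.496,.0995,.017,91.7,hand=88,step=38)"
```

```text
[3.9, 3.3, 36.5, -0.004, 88],[3.9, 3.3, 36.5, -0.004, 88], cur yaw 91.3 d 0.4 n 2 pos [0.4978 0.0942 0.0904]
```

Emit:
{"op": "arm_command", "data": {"plan": [[[4,5,26,-0.004,88],[4,2,36,0,88],[1,0,9,0,88],[0,0,0,0,55],[0,0,0,0,55],[0,0,0,0,55],[0,0,0,0,55]]], "force": 50}}

```text
t: 48.8
eef_pos: [0.4983, 0.1051, 0.0214]
eef_rot: [[-0.995, -0.028, 0.092], [-0.029, 1.0, -0.011], [-0.091, -0.014, -0.996]]
ft_force: [0.3, 0.8, -2.2]
gripper_width: 0.0654
```

```bash
python3 -c "
from h import *
o=ctrl.get_obs();print(o['eef_pos'],o['gripper_width'],o['ft_force'],o['t'])
plan(.667,.033,.17,None,hand=55,step=50)"
```

```text
[0.49827452 0.10510604 0.0213696 ] 0.06539547772785415 [ 0.29739542  0.78184545 -2.23313849] 48.8
[-35.9, -15.8, -26.3, -0.0, 55],[-35.9, -15.8, -26.3, -0.0, 55],[-35.9, -15.8, -26.3, -0.0, 55],[-35.9, -15.8, -26.3, -0.0, 55],[-35.9, -15.8, -26.3, -0.0, 55], cur yaw 91.6 d 0 n 5 pos [0.4983 0.1051 0.0214]
```

Emit:
{"op": "arm_command", "data": {"plan": [[[0,0,-40,0,55],[0,0,-50,0,55],[-45,-15,-40,0,55],[-50,-15,-20,0,55],[-45,-15,0,0,55],[-30,-15,0,0,55],[-8,-8,0,0,55],[0,0,0,0,55]]]}}

```text
t: 49.8
eef_pos: [0.6649, 0.0416, 0.1931]
eef_rot: [[-0.996, -0.03, 0.088], [-0.031, 0.999, -0.012], [-0.088, -0.014, -0.996]]
ft_force: [0.3, -0.6, -2.1]
gripper_width: 0.0655
```

```bash
python3 -c "
from h import *
plan(.668,.033,.172,None,hand=55,step=30)"
```

```text
[-1.0, -8.4, 21.4, -0.0, 55], cur yaw 91.7 d 0 n 1 pos [0.6649 0.0416 0.1931]
```

Plenty of time is left, so I'll make one confirming rattle check at the same pose before handing in.

Emit:
{"op": "arm_command", "data": {"plan": [[[10,-2,5,0,55],[30,-2,5,0,55],[40,0,0,0,55],[20,0,0,0,55],[-8,0,0,0,55],[-20,0,0,0,55],[-35,0,0,0,55],[-55,0,0,0,55]]]}}

```text
t: 50.8
eef_pos: [0.6689, 0.0421, 0.1798]
eef_rot: [[-0.996, -0.042, 0.076], [-0.043, 0.999, -0.016], [-0.076, -0.019, -0.997]]
ft_force: [1.1, 0.4, -2.6]
gripper_width: 0.0659
```

```bash
python3 -c "
from h import *
ser(16)
o=ctrl.get_obs();print(o['eef_pos'],o['eef_rot'].round(3))"
```

```text
Fx [ 7.08  0.05 -0.61  0.36 -0.41 -0.39  0.34 -0.14 -0.27 -0.38  0.95  0.26
  0.39  0.11 -0.19  0.06] 
Tx [0.076 0.095 0.08  0.078 0.065 0.107 0.077 0.091 0.141 0.081 0.138 0.078
 0.101 0.108 0.149 0.122] 0.099 
Ty [-0.633 -0.045  0.059 -0.011  0.03  -0.056  0.015 -0.017 -0.015 -0.04
  0.031  0.025  0.04  -0.005  0.083  0.035] -0.032 
J4 [ -8.57 -23.44 -24.1  -23.64 -23.09 -22.68 -22.41 -22.25 -22.17 -22.13
 -22.13 -22.13 -22.15 -22.16 -22.17 -22.19] 
J6 [ 2.49 -0.06 -0.31 -0.29 -0.26 -0.23 -0.22 -0.21 -0.21 -0.21 -0.21 -0.21
 -0.21 -0.21 -0.21 -0.22] -0.049 F [ 0.45  0.03 -2.88] t 51.6 w 0.0658
[0.66867747 0.04178816 0.17991575] [[-0.996 -0.04   0.077]
 [-0.042  0.999 -0.015]
 [-0.077 -0.018 -0.997]]
```

Emit:
{"op": "arm_command", "data": {"plan": [[[10,0,0,0,55],[30,0,0,0,55],[40,0,0,0,55],[20,0,0,0,55],[-55,0,0,0,55],[-35,0,0,0,55],[-20,0,0,0,55],[-8,0,0,0,55]]]}}

```text
t: 52.6
eef_pos: [0.6755, 0.0425, 0.1771]
eef_rot: [[-0.997, -0.046, 0.067], [-0.047, 0.999, -0.02], [-0.066, -0.023, -0.998]]
ft_force: [-0.2, -0.3, -3.0]
gripper_width: 0.0654
```

```bash
python3 -c "
from h import *
ser(16)
o=ctrl.get_obs();print(o['eef_pos'],o['eef_rot'].round(3))"
```

```text
Fx [ 1.51  0.5  -0.08 -0.03 -0.8   0.27 -0.15 -1.05  0.1   0.28  0.2   0.25
  0.21 -0.14 -1.27 -0.35] 
Tx [0.07  0.139 0.136 0.137 0.096 0.03  0.065 0.132 0.071 0.116 0.124 0.099
 0.115 0.083 0.097 0.06 ] 0.098 
Ty [-0.13  -0.034 -0.047 -0.001 -0.03   0.031 -0.062 -0.019 -0.004 -0.054
 -0.01  -0.039 -0.01  -0.033 -0.031 -0.055] -0.033 
J4 [-20.55 -22.72 -22.69 -22.47 -22.29 -22.17 -22.11 -22.09 -22.08 -22.09
 -22.1  -22.11 -22.12 -22.13 -22.13 -22.14] 
J6 [ 0.25 -0.13 -0.17 -0.16 -0.15 -0.14 -0.14 -0.14 -0.14 -0.14 -0.14 -0.15
 -0.15 -0.15 -0.15 -0.15] -0.122 F [-0.04 -0.18 -2.66] t 53.4 w 0.0655
[0.67523373 0.04232117 0.17720757] [[-0.997 -0.046  0.067]
 [-0.047  0.999 -0.02 ]
 [-0.066 -0.023 -0.998]]
```

Emit:
{"op": "arm_command", "data": {"plan": [[[7,-4,0,0,55],[0,-5,0,0,55],[0,0,0,0,55],[0,0,0,0,55]]]}}

```text
t: 53.9
eef_pos: [0.668, 0.0319, 0.1769]
eef_rot: [[-0.997, -0.045, 0.066], [-0.047, 0.999, -0.02], [-0.065, -0.023, -0.998]]
ft_force: [-0.4, 0.0, -2.1]
gripper_width: 0.0653
```

```bash
python3 -c "
from h import *
f=optics.grab_frame('scene');save(f,'s8.png');P=cloud(f)
for c in ((.488,.27),(.485,.384)): print(rect(P,.075,.095,c,.095))
for r in optics.pinpoint(f,'tin_c')[:4]: print(np.round(w(f,r['centre']),3),round(r['score'],2))
f=optics.grab_frame('side');save(f,'d8.png');P=cloud(f)
m=(P[:,2]>.12)&(P[:,2]<.24)&(abs(P[:,0]-.667)<.09)&(abs(P[:,1]-.035)<.04)
for r in optics.pinpoint(f,'tin_c')[:4]: print(np.round(w(f,r['centre']),3),round(r['score'],2))
for t in ['bowl','scrub_brush','egg_cup','funnel','steel_cup']:
    for r in optics.pinpoint(f,t)[:1]: print(t,np.round(w(f,r['centre']),3),round(r['score'],2))
o=ctrl.get_obs();print(o['eef_pos'],o['gripper_width'],o['joint_vel'].round(2),o['t'])"
```

```text
{'c': array([0.488 , 0.2709]), 'size': (163, 69), 'ang': 1.4, 'z': 0.0822, 'n': 1613}
{'c': array([0.4865, 0.385 ]), 'size': (163, 68), 'ang': 0.0, 'z': 0.0821, 'n': 1882}
[0.488 0.383 0.028] 0.82
[0.489 0.27  0.032] 0.72
[0.665 0.035 0.158] 0.6
[0.666 0.027 0.156] 0.95
[0.487 0.266 0.029] 0.87
[0.489 0.38  0.029] 0.76
[0.481 0.391 0.003] 0.16
bowl [0.734 0.311 0.   ] 0.83
scrub_brush [0.785 0.117 0.003] 0.88
egg_cup [ 0.631 -0.266 -0.001] 0.63
funnel [ 0.73  -0.286  0.001] 0.79
steel_cup [ 0.639 -0.416  0.001] 0.55
[0.66800059 0.03207255 0.17683262] 0.06556826418212411 [ 0.09 -0.11 -0.02  0.03  0.06 -0.03 -0.07] 54.35
```

View pics/d8.png

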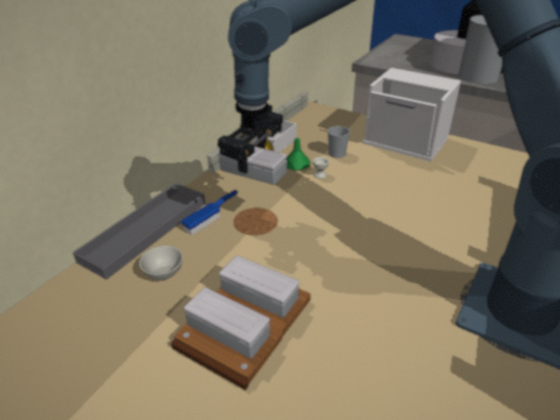

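View pics/s8.png

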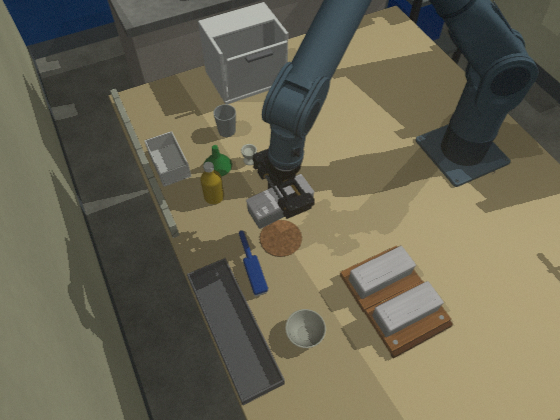

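Both tins stand on the closed ledge, the held tin is level at about (0.666, 0.03, 0.157), and the bystanders checked are in place. Handing in.

```bash
python3 -c "
from h import *
print(ctrl.close_job())"
```

```text
the job is handed in; nothing more can be done
None
```

I closed the stand, put two tins on the ledge, and handed in at about 54 s holding the tin I take to be the rattler. The weak point is which tin rattles: B never got the more sensitive shake, and no verdict was reported. Labels follow the start order: A was nearest y = -0.33, B at -0.17, C at 0.0.

- **Stand:** pushed until it stopped at about 13 N. The two halves measure 254 mm together, against 252 mm nominal. I last measured that after the final tin was placed.
- **Finding the ball:** my first symmetric shakes showed nothing in any tin, so I wrongly put C on the ledge as silent. I then took it off again and put A in its place.
    - **C:** asymmetric strokes shifted its wrist torque by about 0.06 Nm, with the right sign in all four strokes. A ball going end to end should give about 0.13 Nm.
    - **C, final check:** a repeat over the mat gave about 0.04 Nm, part of which could come from a small change in tool tilt.
    - **A:** stayed flat under the same strokes.
    - **B:** I only gave it the symmetric shake. Its weight, about 0.21 kg with roughly 0.015 kg uncertainty, is under the 0.23 kg minimum for a tin with the ball. Weight is not proof, so this part is inference.
- **Last look before handing in:**
    - A and B stand flat, with tops at 0.082 m, centred at (0.487, 0.385) and (0.488, 0.271).
    - C is held with its underside at about 0.157 m, within 10 mm of the mat centre, and the arm is still.
    - The bowl, brush, egg cup, funnel and steel cup have moved 5 mm or less.
    - I did not re-measure the soap bottle, but it stands in the last picture.

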